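Eject drilled lids and close their boxes

ROBOT

A 7-joint arm with a two-finger parallel gripper is mounted at the origin on a cart in front of the work surface, level with it; the furniture and walls round the work are solid. World frame = base frame: x ahead of the robot, y to its left, z up, the work surface at z = 0. Lengths are in m, angles in rad, forces in N, time in s.
With the tool pointing down it reaches from about 0.425 to 0.875 m from the base axis. Payload 4.7 kg.
Tool frame: the origin (TCP) lies at the very end of the fingers, on their centre line; the grasp point (between the pads) lies 19 mm behind it; z points along the fingers, y is the line along which they close (so a half turn about z gives the same grasp; the last joint's range is limited). The gripper opens to 87 mm and grips with 3 to 60 N. Pads are 19 mm wide; open, the fingers measure 117 mm over their backs; the gripper's body (75 mm by 190 mm) begins 51 mm behind the grasp point.
Start: joints at [-1.313, 0.321, -0.07, 1.45, 0.023, 1.371, -0.057], TCP at [0.157, 0.631, 0.223] pointing down, gripper open.
Joint ranges: [-2.86, 2.86], [-0.3, 2.09], [-1.38, 1.24], [0.06, 2.45], [-1.56, 4.7], [0.09, 2.05], [-2.69, 2.69]. Speed limits (rad/s): [2.57, 2.57, 3.14, 3.14, 3.14, 3.14, 3.14].

INTERFACE

Orientations are given as a rotation vector (axis times angle).
In Python, from bench import ctrl, vision gives the robot as it stands.
- The arm moves only by the tool jog_arm, never from a script. Its argument "increments" is a list of rows, each an object of numbers: "tx", "ty", "tz": the shift along the tool's x, y, z in mm; "wx", "wy", "wz": the turn, a rotation vector about the tool's x, y, z in rad; "gripper": the opening, from 0 (shut) to 1 (fully open). In form: [{"tx": .., "ty": .., "tz": .., "wx": .., "wy": .., "wz": .., "gripper": ..}, ...]. A call has exactly 5 rows; each row is the pose to reach, as a shift and turn from the pose commanded when the call began, along the tool's axes at that moment; what a row does not reach only later rows make up. A row lasts 1/12 s, in which the tool goes at most 41.7 mm and 7.16 degrees, less where a joint would pass 70% of its speed; a pose out of reach is approached as far as the arm can. A call with a gripper value outside its range is refused whole. The fingers move at their own pace and stop on an object; "grip_force" is the grip in N (left out, the last holds). Time passes only in rows, so rows that repeat a pose let the fingers close, or fill a call up. It gives the time, the measured TCP pose, the force, the opening and the grip force at its end, in the units of the state.
- ctrl.get_state(): the state, without advancing time (a new reading comes with each control period).
- vision.get_image(name): name is "side" or "top" or "wrist"; returns a dict with "color" (480x640x3 uint8, blue, green, red), "fx", "fy", "cx", "cy" (pixels), "k1" (the pictures are not rectified: a ray, as slopes to the right and down, at radius r is drawn at 1 + k1 r^2 times it, then the intrinsics apply), "extrinsics" (4x4, takes a point from world to camera coordinates). Camera axes: x right, y down, z forward; pixel columns grow to the right and rows downward; lengths in m; the calibration is good to about 2 mm. A picture is of the moment at which its call begins. There is no depth.
- ctrl.close_job(): hands the job in; it is judged then, once.
Trained networks look in the newest picture that a camera, given by its name, has taken for a name from the list of things; names that differ only in an ending like _2 or _b are one class to them, and where a whole thing is asked for, a point or a joint stands for the part that bears it (a point fixed in the world has none). Each returns a list of dicts, best first, with "conf" (0 to 1); they miss things now and then, are a little off and sometimes report something else, mostly with a low value. They report only what shows in the picture. A call takes as long as a camera call.
- vision.spot_in(camera, thing): "bbox" ([left, top, right, bottom] in pixels, round what is visible of it).
The state is a dict: "time": time; "joint_positions": joint angles; "qd": joint speeds; "joint_torque": joint torques, N m; "position": TCP position; "tool_rot": TCP orientation; "ft_force": force on the tool from outside, world axes, zero at the start; "torque": the same for the moment, N m; "grip_width": opening from 0.0 (shut) to 1.0 (fully open); "grip_force": force on a finger pad.
Only numpy, scipy, OpenCV 4.12 (cv2) and the standard library are available. Lean on these libraries where they do the work, as an engineer would, in place of code of your own. Each camera call takes 0.05 s, during which the arm holds its last target. There are 200 camera calls.

TASK

Two junction-box lids, one grey and one blue, have just been drilled and still sit clipped in the nests of the sloping drilling jig. Press each nest's red spring ejector all the way in and let it come back, so that the lid is pushed up out of its nest, then draw the lids out and close each open box on the bench with the lid of its own colour, level and fully down all round. Leave the boxes upright and the other things on the bench where they lie.

Things in the scene. Friction and masses are not known exactly. Their poses are not given: they have to be found in the camera images.
- jig: drilling jig bolted to the bench, 350 mm wide (its y), 130 deep (x), green cheeks. Origin: middle of its underside, x away from the operator, z up. Its flat face, 100 mm along the slope, has its middle 112 mm above the origin and rises 30 degrees toward +x: outward normal (-0.5, 0, 0.866). Nests at y = +66 (left) and -66 mm, long side along y; their red caps at y = +146 and -146 mm.
- nest_left (a point): middle of the floor of the jig's left nest, 24 mm deep along the face's normal (this point's axes are the jig's, not tilted). A seated lid has its origin here and stands 2 mm proud of the face; a sprung clip at each end holds it. Its ejector lifts it 18 mm along the normal, and clips then keep it up, rim 14 to 18 mm above the floor; it draws out along the normal with a few N.
- nest_right (a point): the same of the right nest. Nothing but the raised lid stands above the face within 60 mm of the lids' long sides.
- eject_left (a joint): depth in m by which the left nest's ejector cap is pressed: 0 out (at rest), 0.018 fully in. It moves into the face along the face's normal, takes 2 to 15 N, and springs back when let go, while its lid stays up
- eject_right (a joint): the same for the right nest's ejector cap
- cap_left (a point): middle of the top of the left nest's red ejector cap (30 mm across, 10 mm high); at rest this top stands 26 mm above the face, fully pressed 8 mm above it
- cap_right (a point): the same of the right nest's red ejector cap
- lid_grey: grey junction-box lid, a shell open below: 54 mm (its x) x 104 (y) x 26 high (z), skirt 3 mm thick, 22 mm drilled hole in the top; 90 g. Origin: middle of its open rim, z out of its top. It starts seated in one of the jig's nests (left or right varies), its x up the slope, z along the slope's normal. It fits its box either way round (half turn).
- lid_blue: blue junction-box lid, a shell open below: 54 mm (its x) x 104 (y) x 26 high (z), skirt 3 mm thick, 22 mm drilled hole in the top; 90 g. Origin: middle of its open rim, z out of its top. It starts seated in one of the jig's nests (left or right varies), its x up the slope, z along the slope's normal. It fits its box either way round (half turn).
- box_grey: grey open junction box, loose, 0.45 kg, 54 mm (its x) x 104 (y), black cable gland 17 mm out at each y end, terminals inside. Origin: middle of its underside, z up. A collar 44 x 94 mm rises inside its shoulder from z = 34 to 43 mm, its lead-in (41 x 91) to 48. The lid (inside 48 x 98 mm) goes over it, 2 mm play a side, till its rim rests on the shoulder.
- box_blue: blue open junction box, loose, 0.45 kg, 54 mm (its x) x 104 (y), black cable gland 17 mm out at each y end, terminals inside. Origin: middle of its underside, z up. A collar 44 x 94 mm rises inside its shoulder from z = 34 to 43 mm, its lead-in (41 x 91) to 48. The lid (inside 48 x 98 mm) goes over it, 2 mm play a side, till its rim rests on the shoulder.
- shoulder_grey (a point): middle of the grey box's shoulder, 34 mm above the box's origin; the lid's origin comes here when it is fully down
- shoulder_blue (a point): the same of the blue box
- file: bystander: file with blue handle, 280 mm, lying near the front edge
- screwdriver: bystander: red screwdriver, 192 mm, lying in front of the jig

How it is judged:
On the way, in this order (a step that is already met when the one before it is completed fails the run):
1. the red ejector cap of one nest is pressed fully in (more than 15 of its 18 mm) (value of joint any of eject_left, eject_right above 0.015 m), for 0.05 s.
2. the other nest's ejector cap is pressed fully in too, the first nest's lid being up or already taken out (((value of joint eject_left above 0.015 m and not (distance between any of lid_grey, lid_blue and nest_right below 0.01 m)) or (value of joint eject_right above 0.015 m and not (distance between any of lid_grey, lid_blue and nest_left below 0.01 m)))), for 0.05 s.
At the end, for the whole second after the job is handed in: Each lid sits on the box of its own colour: middle of its rim within 5 mm of the middle of the box's shoulder, long sides parallel within 4 degrees, level within 3.4 degrees; the boxes stand upright on the bench; all is at rest, and both ejector caps have sprung back (within 3 mm) (distance between lid_grey and shoulder_grey below 0.005 m and angle between the y axis of lid_grey and the y axis of box_grey, either way round below 0.07 rad and angle between each of lid_grey, lid_blue's own z axis and vertical below 0.06 rad and angle between each of box_grey, box_blue's own z axis and vertical below 0.05 rad and height (world z) of each of box_grey, box_blue below 0.01 m and linear speed of each of lid_grey, box_grey, lid_blue, box_blue below 0.02 m/s and distance between lid_blue and shoulder_blue below 0.005 m and angle between the y axis of lid_blue and the y axis of box_blue, either way round below 0.07 rad and value of joint each of eject_left, eject_right below 0.003 m); the robot touches nothing.
It fails at once if a bystander (file, screwdriver) is moved by more than 30 mm (distance of any of file, screwdriver from where it was at the start of the episode above 0.03 m).
It fails at once if a box is tipped by more than 25 degrees (angle between any of box_grey, box_blue's own z axis and vertical above 0.436 rad).
It also fails if it takes over 64 s, if anything falls off the work surface, if the arm or the gripper's body presses on something with over 40 N, if the wrist force passes 120 N, or if a joint passes its speed limit or range.

## Working session

There is one attempt and no reset: what is moved stays moved. The work goes in short steps, Python scripts to look and compute and a tool call to move; the robot and the scene stay as the last step left them, time stands still between calls to the robot, and variables do not carry over. Pictures are saved under pics/ and viewed, at most 10 in all, crops included, and the job is handed in when it is done.

Besides the shell and the picture viewer there is one more tool, called as name(argument=value, ...), one argument or row to a line, values as JSON. jog_arm: Moves the arm, as the interface text tells. Its arguments: {"type":"object","properties":{"increments":{"type":"array"},"grip_force":{"type":"number"}},"required":["increments"]}

```bash
ls; mkdir -p pics; cat > h.py <<'E'
import numpy as np, cv2
from bench import ctrl, vision
from scipy.spatial.transform import Rotation as R
E
python3 - <<'E'
from h import *
for n in ("top","side"):
    im=vision.get_image(n); cv2.imwrite(f"pics/{n}0.png",im["color"])
    print(n,im["fx"],im["fy"],im["cx"],im["cy"],im["k1"],np.round(im["extrinsics"],4).tolist())
    for t in ("jig","lid_grey","lid_blue","box_grey","box_blue","cap_left","file","screwdriver"):
        print(t,[(np.round(d["bbox"]).tolist(),round(d["conf"],2)) for d in vision.spot_in(n,t)[:2]])
s=ctrl.get_state(); print(s)
E
```

```text
pics
top 489.657927469499 489.657927469499 317.79879057766243 232.907674517211 0.01513659243704743 [[0.0207, -0.9997, 0.0125, 0.0343], [-0.9981, -0.0213, -0.0581, 0.488], [0.0584, -0.0113, -0.9982, 1.4222], [0.0, 0.0, 0.0, 1.0]]
jig [([182.0, 175.0, 317.0, 253.0], 0.62)]
lid_grey [([249.0, 189.0, 298.0, 215.0], 0.88), ([345.0, 210.0, 389.0, 242.0], 0.56)]
lid_blue [([205.0, 202.0, 251.0, 233.0], 0.55)]
box_grey [([342.0, 213.0, 385.0, 242.0], 0.92)]
box_blue [([411.0, 230.0, 454.0, 248.0], 0.58)]
cap_left [([197.0, 223.0, 206.0, 238.0], 0.41)]
file [([334.0, 273.0, 428.0, 291.0], 0.78), ([182.0, 176.0, 316.0, 255.0], 0.48)]
screwdriver [([299.0, 253.0, 315.0, 297.0], 0.87)]
side 456.6349883913331 456.6349883913331 328.7021289467905 241.92669457169129 0.03778591226314879 [[0.9998, -0.0176, 0.0094, -0.4679], [-0.0063, -0.7268, -0.6868, 0.115], [0.0189, 0.6866, -0.7267, 1.2003], [0.0, 0.0, 0.0, 1.0]]
jig [([311.0, 151.0, 398.0, 267.0], 0.78), ([327.0, 284.0, 369.0, 333.0], 0.56)]
lid_grey [([345.0, 192.0, 377.0, 229.0], 0.56)]
lid_blue [([332.0, 164.0, 359.0, 200.0], 0.62), ([328.0, 285
[... 340 characters left out ...]

{'time': 0.9, 'joint_positions': array([-1.31288882,  0.32100134, -0.07014088,  1.45052894,  0.02262514,
        1.37079803, -0.05689103]), 'qd': array([-0.00037324,  0.0007714 ,  0.00016827, -0.00089148, -0.00020699,
        0.00170469, -0.00104255]), 'joint_torque': array([ 9.15060787e-05, -4.91089582e+01, -4.03176919e-01, -3.12773538e+01,
       -6.36705710e-02,  3.36079532e-02,  2.25143850e-05]), 'position': array([0.15691977, 0.63078122, 0.22257144]), 'tool_rot': array([3.81903537e-01, 3.11822984e+00, 7.26872935e-05]), 'ft_force': array([-0.45856821,  0.39596888, -0.18336299]), 'torque': array([ 0.01246769,  0.00498911, -0.00647826]), 'grip_force': 0.0, 'grip_width': 1.003320087866376}
```

```bash
python3 - <<'E'
from h import *
a=cv2.imread("pics/top0.png")[160:305,175:335]; b=cv2.imread("pics/top0.png")[195:305,320:475]
cv2.imwrite("pics/c1.png",cv2.resize(a,(640,580),interpolation=cv2.INTER_CUBIC))
cv2.imwrite("pics/c2.png",cv2.resize(b,(775,550),interpolation=cv2.INTER_CUBIC))
c=cv2.imread("pics/side0.png")[140:430,250:410]
c=np.hstack([c[:145],c[145:]])
cv2.imwrite("pics/c3.png",cv2.resize(c,None,fx=2.5,fy=2.5,interpolation=cv2.INTER_CUBIC))
E
```

```text
(no output)
```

View pics/c1.png

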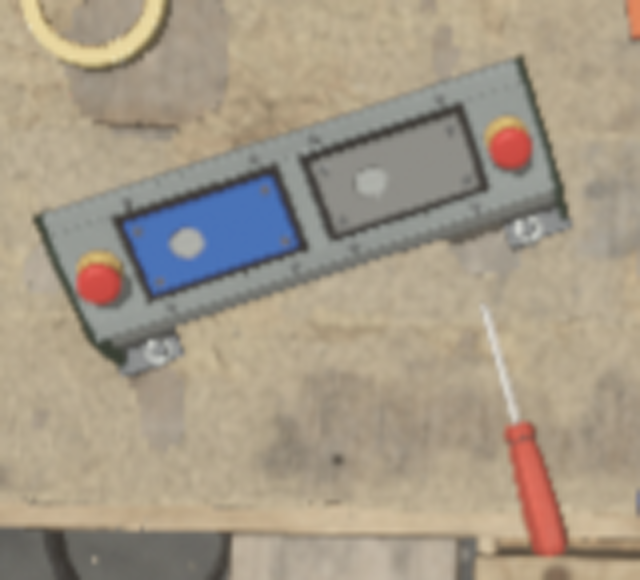

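View pics/c2.png

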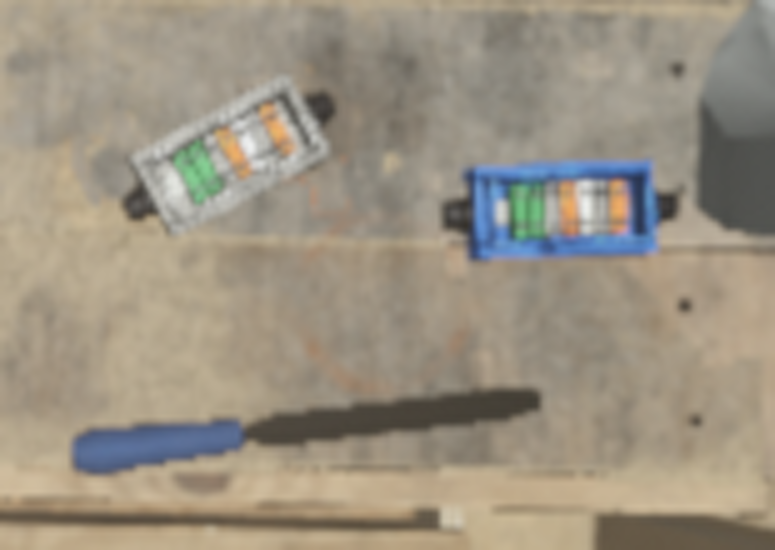

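View pics/c3.png

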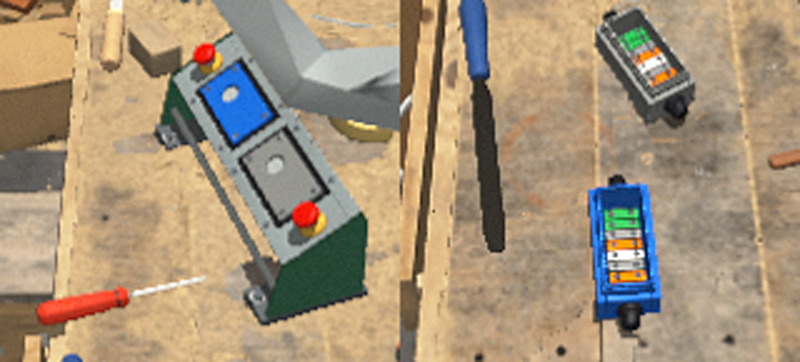

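```bash
cat >> h.py <<'E'
import json
from scipy.optimize import least_squares
TOP=dict(f=489.657927469499,c=(317.79879,232.90767),k1=0.01513659,E=None)
def proj(im,P):
    P=np.atleast_2d(P); E=im["extrinsics"]; Q=P@E[:3,:3].T+E[:3,3]
    s=Q[:,:2]/Q[:,2:]; s=s*(1+im["k1"]*(s**2).sum(1,keepdims=True))
    return s*[im["fx"],im["fy"]]+[im["cx"],im["cy"]]
def Rz(a): return R.from_euler("z",a).as_matrix()
def place(p,L,z=0): return np.asarray(L)@Rz(p[2]).T+[p[0],p[1],z]
N=np.array([-.5,0,.866025]); U=np.array([.866025,0,.5])
def face(u,y,h): return np.array([0,0,.112])+u*U+h*N+np.array([0,y,0])
def fit(obs,p0,z=0):  # obs: list of (im, local pts, pixels)
    r=least_squares(lambda p:np.concatenate([(proj(i,place(p,L,z))-px).ravel() for i,L,px in obs]),p0,loss="soft_l1")
    return r.x,np.round(r.fun.reshape(-1,2),1).tolist()
E
python3 - <<'E'
from h import *
T=vision.get_image("top");S=vision.get_image("side")
u1=lambda a:175+(np.array(a)+.5)/4*[1,1]-.5+[0,-15]
u2=lambda a:(np.array(a)+.5)/5-.5+[320,195]
u3=lambda a:(np.array(a)+.5)/2.5-.5+[250,140]
u4=lambda a:(np.array(a)+.5)/2.5-.5+[250-160,285]
lid=lambda y:[face(.027,y+52,.002),face(.027,y-52,.002),face(-.027,y-52,.002),face(-.027,y+52,.002)]
J=lid(.066)+lid(-.066)+[face(0,.146,.026),face(0,-.146,.026)]
pt=u1([(124,220),(272,175),(300,245),(152,296),(307,160),(460,110),(484,186),(335,234),(100,284),(510,147)])
ps=u3([(236,65),(279,113),(238,147),(197,95),(281,125),(328,178),(285,222),(239,174),(204,54),(306,214)])
for o in ([(T,J,pt)],[(S,J,ps)],[(T,J,pt),(S,J,ps)]):
    p,f=fit(o,[.6,.15,.3]); print("jig",np.round(p,4),f)
B=[(.027,.052,.034),(.027,-.052,.034),(-.027,-.052,.034),(-.027,.052,.034)]
for n,a,b in (("grey",[(131,160),(288,77),(330,155),(170,236)],[(640,12),(692,90),(645,118),(597,20)]),
            ("blue",[(472,165),(652,160),(658,252),(472,258)],[(645,184),(660,287),(598,300),(590,187)])):
    for o in ([(T,B,u2(a))],[(S,B,u4(b))],[(T,B,u2(a)),(S,B,u4(b))]):
        p,f=fit(o,[.55,-.2,0.3]); print(n,np.round(p,4),f)
W=vision.get_image("wrist"); st=ctrl.get_state()
E=np.linalg.inv(W["extrinsics"]); Rt=R.from_rotvec(st["tool_rot"]).as_matrix()
print("cam in tool",np.round(Rt.T@(E[:3,3]-st["position"]),4),np.round(Rt.T@E[:3,:3],3).tolist(),W["fx"]); print(np.round(Rt,3).tolist())
for t in("file","screwdriver"): pass
E
```

```text
jig [-9.2023 -0.1271  1.5919] [[178.1, -162533.1], [47.5, -15760.1], [58.0, -15514.1], [46.7, -168303.7], [132.9, -163095.7], [0.5, -15783.6], [12.0, -15538.9], [0.8, -168907.1], [84.7, 23466.6], [-15.0, 20682.2]]
jig [ 0.5834  0.2261 -0.0601] [[14.8, -410.3], [-3.8, -464.3], [13.3, -478.5], [29.7, -421.8], [-3.2, -434.3], [-23.4, -490.3], [-5.5, -508.5], [12.9, -453.3], [32.8, -3.5], [-6.9, 1.0]]
jig [-0.6775 -0.1456  1.324 ] [[49893.3, -187502.8], [4882.6, -16900.3], [4821.8, -16669.8], [51858.2, -195646.3], [50099.6, -188453.2], [4844.1, -16915.6], [4784.3, -16686.4], [52083.9, -196675.4], [174.9, 525.2], [101.6, 438.4], [-6349.3, -999.3], [-10380.5, -1831.8], [-10319.2, -1848.4], [-6353.6, -1008.2], [-6364.1, -1022.7], [-10392.2, -1856.2], [-10330.3, -1876.8], [-6367.2, -1039.1], [-625.2, 137.2], [-540.8, 99.4]]
grey [ 0.5091 -0.0932  0.4981] [[-0.4, -0.7], [-0.1, -0.5], [0.2, 0.4], [0.4, 0.7]]
grey [ 0.5103 -0.1023  0.4415] [[1.0, -0.1], [0.6, 0.1], [-0.6, -2.6], [-0.9, 4.3]]
grey [ 0.5099 -0.0951  0.4627] [[0.2, -1.7], [1.1, -0.3], [0.8, 0.9], [0.4, -0.0], [0.3, -2.3], [0.5, -2.8], [-0.4, -5.2], [-1.4, 2.3]]
blue [ 0.4832 -0.2872  0.0493] [[0.0, -0.1], [-0.2, -0.1], [-0.6, 0.2], [0.8, -0.0]]
blue [ 0.4844 -0.2874  0.0761] [[0.6, -1.1], [0.8, 2.9], [-0.3, -0.1], [-1.5, -0.3]]
blue [ 0.4839 -0.2875  0.0643] [[0.0, -0.0], [-0.2, -0.6], [-0.3, -0.4], [1.0, -0.0], [0.6, -0.9], [0.2, 3.1], [-0.9, -0.2], [-1.4, -0.4]]
cam in tool [ 0.0676 -0.0007 -0.1616] [[-0.0, -0.969, -0.247], [1.0, -0.0, 0.001], [-0.001, -0.247, 0.969]] 419.32466439466356
[[-0.97, 0.241, 0.0], [0.241, 0.97, -0.0], [-0.0, 0.0, -1.0]]
```

```bash
python3 - <<'E'
from h import *
T=vision.get_image("top");S=vision.get_image("side")
u1=lambda a:(np.array(a)+.5)/4-.5+[175,160]
u3=lambda a:(np.array(a)+.5)/2.5-.5+[250,140]
lid=lambda y:[face(.027,y+.052,.002),face(.027,y-.052,.002),face(-.027,y-.052,.002),face(-.027,y+.052,.002)]
J=lid(.066)+lid(-.066)+[face(0,.146,.026),face(0,-.146,.026)]
pt=u1([(124,220),(272,175),(300,245),(152,296),(307,160),(460,110),(484,186),(335,234),(100,284),(510,147)])
ps=u3([(236,65),(279,113),(238,147),(197,95),(281,125),(328,178),(285,222),(239,174),(204,54),(306,214)])
for o in ([(T,J,pt)],[(S,J,ps)],[(T,J,pt),(S,J,ps)]):
    p,f=fit(o,[.6,.15,.3]); print("jig",np.round(p,4),f)
for n,y in (("L",.146),("R",-.146)): print(n,place(p,[face(0,y,.026)]))
for n,y in (("L",.066),("R",-.066)): print(n,place(p,[face(0,y,-.024)]))
print("n",Rz(p[2])@N)
E
```

```text
jig [0.54   0.2303 0.3435] [[0.1, 0.8], [-0.1, -0.1], [-0.5, -0.4], [0.5, -1.2], [1.0, 0.4], [-0.7, 0.9], [-1.0, -0.7], [0.5, -0.8], [-0.4, 0.3], [0.6, 0.4]]
jig [0.541  0.2265 0.375 ] [[0.1, -0.1], [-2.3, 1.7], [-1.4, -0.5], [1.0, -1.2], [1.2, 2.9], [-0.6, 5.6], [-0.1, -0.0], [2.3, -5.2], [-1.8, -0.3], [1.1, -0.3]]
jig [0.5406 0.2297 0.3568] [[0.4, 1.2], [0.0, -0.1], [-0.1, -0.5], [1.0, -0.9], [1.1, 0.2], [-0.8, 0.2], [-0.8, -1.4], [0.8, -1.1], [0.1, 0.8], [0.7, -0.5], [0.6, -0.8], [-2.4, 1.1], [-1.5, -1.4], [1.4, -2.1], [0.9, 2.3], [-1.6, 5.1], [-1.2, -0.8], [1.9, -6.0], [-1.2, -1.2], [-0.2, -1.0]]
L [[0.47738056 0.36193062 0.13451665]]
R [[0.57937736 0.08832387 0.13451665]]
L [[0.52875012 0.29570247 0.0912154 ]]
R [[0.57485827 0.17201722 0.0912154 ]]
n [-0.46850471 -0.17465205  0.866025  ]
```

View pics/top0.png

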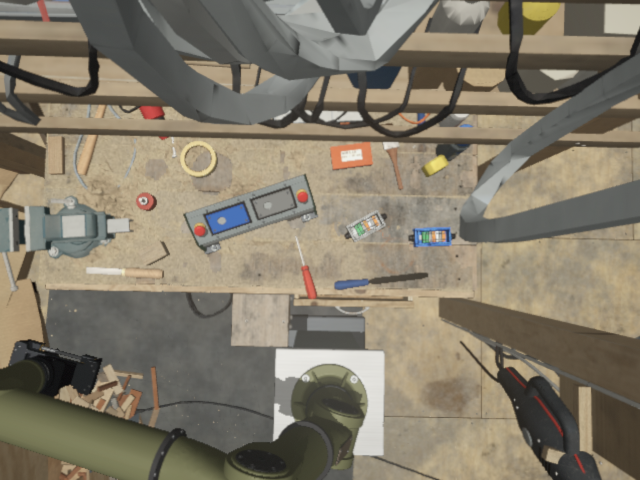

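```bash
cat >> h.py <<'E'
JIG=[.5404,.2297,.350]
def tool(yaw,tilt=0): # tool y along (yaw dir, raised by tilt), z down/into face
    Y=Rz(yaw)@[np.cos(tilt),0,np.sin(tilt)]; X=Rz(yaw)@[0,1,0]
    return np.column_stack([X,Y,np.cross(X,Y)])
def plan(wps,start=None):  # wps: list of (pos,Rot); prints each step in tool axes of its start
    s=ctrl.get_state(); p,Q=start or (s["position"],R.from_rotvec(s["tool_rot"]).as_matrix())
    for q,A in wps:
        d=Q.T@(np.asarray(q)-p)*1000; w=R.from_matrix(Q.T@A).as_rotvec()
        print("t",np.round(d,1),"w",np.round(w,4),"rows",round(max(np.linalg.norm(d)/41.7,np.degrees(np.linalg.norm(w))/7.16),1))
        p,Q=np.asarray(q),A
def jp(u,y,h,j=None): return place(j or JIG,[face(u,y,h)])[0]
E
python3 - <<'E'
from h import *
A=tool(JIG[2],np.pi/6); p1=jp(0,-.03,.15)
s=ctrl.get_state(); p0=s["position"];Q0=R.from_rotvec(s["tool_rot"]).as_matrix()
from scipy.spatial.transform import Slerp
S=Slerp([0,1],R.from_matrix([Q0,A]))
print(p1); plan([(p0+(p1-p0)*k/3,S(k/3).as_matrix()) for k in (1,2,3)])
E
```

```text
[0.48023398 0.17580148 0.24190375]
t [-141.2 -121.2   -6.4] w [-0.1603 -0.0852  0.318 ] rows 4.5
t [-172.5  -69.5   -8.4] w [-0.1603 -0.0852  0.318 ] rows 4.5
t [-185.8  -11.3    0.5] w [-0.1603 -0.0852  0.318 ] rows 4.5
```

View pics/side0.png

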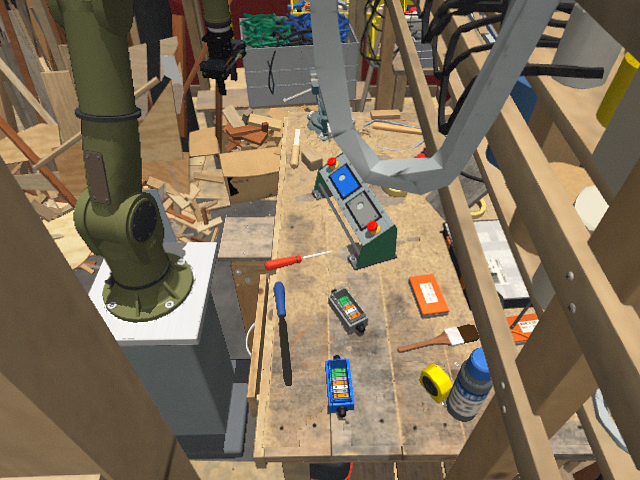

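jog_arm(
  increments=[
    {"tx": -141,"ty": -121,"tz": -6,"wx": -0.16,"wy": -0.085,"wz": 0.318,"gripper": 0},
    {"tx": -141,"ty": -121,"tz": -6,"wx": -0.16,"wy": -0.085,"wz": 0.318,"gripper": 0},
    {"tx": -141,"ty": -121,"tz": -6,"wx": -0.16,"wy": -0.085,"wz": 0.318,"gripper": 0},
    {"tx": -141,"ty": -121,"tz": -6,"wx": -0.16,"wy": -0.085,"wz": 0.318,"gripper": 0},
    {"tx": -141,"ty": -121,"tz": -6,"wx": -0.16,"wy": -0.085,"wz": 0.318,"gripper": 0},
  ],
)

```text
time: 1.57
position: [0.2677, 0.4745, 0.2289]
tool_rot: [0.847, 2.907, 0.223]
ft_force: [1.2, 0.2, 0.4]
grip_width: 0.71
grip_force: 0.0
```

```bash
python3 - <<'E'
from h import *
T=vision.get_image("top");S=vision.get_image("side")
def ray(im,px):
    d=(np.array(px)-[im["cx"],im["cy"]])/[im["fx"],im["fy"]]
    E=im["extrinsics"]; return -E[:3,:3].T@E[:3,3], E[:3,:3].T@np.append(d,1)
for a in ((470,225),(490,190),(560,150),(250,118),(180,60),(330,90),(400,80)):
  for b in ((355,150),(330,30),(400,175),(440,175),(480,110),(540,20)):
    o,d=ray(T,a);q,e=ray(S,b)
    t=np.linalg.lstsq(np.column_stack([d,-e]),q-o,rcond=None)[0]
    A=o+t[0]*d;B=q+t[1]*e
    if np.linalg.norm(A-B)<.08 and t.min()>0: print(a,b,np.round((A+B)/2,2),np.round(np.linalg.norm(A-B),3))
print(ray(T,(0,0))[0],ray(S,(0,0))[0])
cv2.imwrite("pics/w1.png",vision.get_image("wrist")["color"])
A=tool(JIG[2],np.pi/6); p1=jp(0,-.03,.15)
s=ctrl.get_state(); p0=s["position"];Q0=R.from_rotvec(s["tool_rot"]).as_matrix()
from scipy.spatial.transform import Slerp
L=Slerp([0,1],R.from_matrix([Q0,A]))
print(p1); plan([(p0+(p1-p0)*k/2,L(k/2).as_matrix()) for k in (1,2)])
E
```

```text
(470, 225) (355, 150) [ 0.48 -0.22  0.58] 0.021
(470, 225) (330, 30) [ 0.46 -0.17  0.73] 0.002
(490, 190) (355, 150) [ 0.51 -0.25  0.6 ] 0.041
(490, 190) (330, 30) [ 0.49 -0.2   0.74] 0.054
(490, 190) (400, 175) [ 0.55 -0.26  0.57] 0.015
(490, 190) (440, 175) [ 0.57 -0.27  0.57] 0.067
(560, 150) (400, 175) [ 0.57 -0.35  0.64] 0.062
(560, 150) (440, 175) [ 0.59 -0.35  0.64] 0.019
(560, 150) (480, 110) [ 0.6  -0.33  0.7 ] 0.03
(250, 118) (440, 175) [0.77 0.23 0.18] 0.002
(180, 60) (480, 110) [0.89 0.39 0.28] 0.011
(330, 90) (480, 110) [0.75 0.03 0.49] 0.01
(400, 80) (480, 110) [ 0.72 -0.09  0.57] 0.031
(400, 80) (540, 20) [ 0.72 -0.08  0.7 ] 0.067
[0.4034016  0.06071008 1.44762845] [ 0.44589589 -0.74880577  0.9556531 ]
[0.48023398 0.17580148 0.24190375]
t [-172.   -68.8   -8.3] w [-0.1599 -0.0851  0.316 ] rows 4.4
t [-185.1  -11.2    0.6] w [-0.1599 -0.0851  0.316 ] rows 4.4
```

jog_arm(
  increments=[
    {"tx": -172,"ty": -69,"tz": -8,"wx": -0.16,"wy": -0.085,"wz": 0.316},
    {"tx": -172,"ty": -69,"tz": -8,"wx": -0.16,"wy": -0.085,"wz": 0.316},
    {"tx": -172,"ty": -69,"tz": -8,"wx": -0.16,"wy": -0.085,"wz": 0.316},
    {"tx": -172,"ty": -69,"tz": -8,"wx": -0.16,"wy": -0.085,"wz": 0.316},
    {"tx": -172,"ty": -69,"tz": -8,"wx": -0.16,"wy": -0.085,"wz": 0.316},
  ],
)

```text
validation failed for argument at $.in...
```

jog_arm(
  increments=[
    {"tx": -185,"ty": -11,"tz": 1,"wx": -0.16,"wy": -0.085,"wz": 0.316},
    {"tx": -185,"ty": -11,"tz": 1,"wx": -0.16,"wy": -0.085,"wz": 0.316},
    {"tx": -185,"ty": -11,"tz": 1,"wx": -0.16,"wy": -0.085,"wz": 0.316},
    {"tx": -185,"ty": -11,"tz": 1,"wx": -0.16,"wy": -0.085,"wz": 0.316},
    {"tx": -185,"ty": -11,"tz": 1,"wx": -0.16,"wy": -0.085,"wz": 0.316},
  ],
)

```text
validation failed for argument at $.in...
```

```bash
python3 - <<'E'
from h import *
W=vision.get_image("wrist"); im=W["color"]
J=[face(x,y+s*.052,.002) for y in(.066,-.066) for x in(.027,-.027) for s in(1,-1)]+[face(0,.146,.026),face(0,-.146,.026)]
P=proj(W,place(JIG,J)); v=im.copy()
for p in P: cv2.drawMarker(v,tuple(int(round(a)) for a in p),(0,255,255),0,9,1)
cv2.imwrite("pics/w2.png",v); cv2.imwrite("pics/w2raw.png",im)
print(np.round(P).tolist()); s=ctrl.get_state(); print(s["position"],jp(0,-.03,.15)); np.savez("w2",E=W["extrinsics"])
E
```

```text
[[317.0, 542.0], [250.0, 609.0], [272.0, 499.0], [209.0, 568.0], [234.0, 625.0], [179.0, 677.0], [194.0, 585.0], [142.0, 639.0], [306.0, 516.0], [135.0, 689.0]]
[0.26448228 0.47959068 0.22912177] [0.48023398 0.17580148 0.24190375]
```

View pics/w2.png

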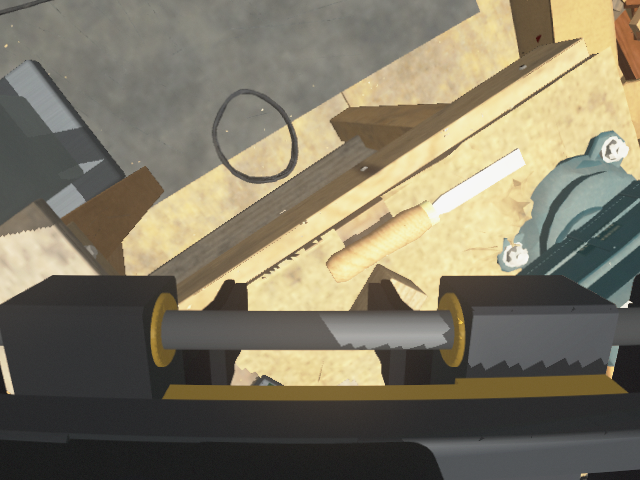

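jog_arm(
  increments=[
    {"tx": -172,"ty": -69,"tz": -8,"wx": -0.16,"wy": -0.085,"wz": 0.316,"gripper": 0},
    {"tx": -172,"ty": -69,"tz": -8,"wx": -0.16,"wy": -0.085,"wz": 0.316,"gripper": 0},
    {"tx": -172,"ty": -69,"tz": -8,"wx": -0.16,"wy": -0.085,"wz": 0.316,"gripper": 0},
    {"tx": -172,"ty": -69,"tz": -8,"wx": -0.16,"wy": -0.085,"wz": 0.316,"gripper": 0},
    {"tx": -172,"ty": -69,"tz": -8,"wx": -0.16,"wy": -0.085,"wz": 0.316,"gripper": 0},
  ],
)

```text
time: 2.18
position: [0.3735, 0.3257, 0.2347]
tool_rot: [1.245, 2.625, 0.428]
ft_force: [0.1, 0.2, 0.2]
grip_width: 0.141
grip_force: 0.0
```

jog_arm(
  increments=[
    {"tx": -185,"ty": -11,"tz": 1,"wx": -0.16,"wy": -0.085,"wz": 0.316,"gripper": 0},
    {"tx": -185,"ty": -11,"tz": 1,"wx": -0.16,"wy": -0.085,"wz": 0.316,"gripper": 0},
    {"tx": -185,"ty": -11,"tz": 1,"wx": -0.16,"wy": -0.085,"wz": 0.316,"gripper": 0},
    {"tx": -185,"ty": -11,"tz": 1,"wx": -0.16,"wy": -0.085,"wz": 0.316,"gripper": 0},
    {"tx": -185,"ty": -11,"tz": 1,"wx": -0.16,"wy": -0.085,"wz": 0.316,"gripper": 0},
  ],
)

```text
time: 2.6
position: [0.4748, 0.2413, 0.2302]
tool_rot: [1.59, 2.286, 0.597]
ft_force: [0.3, 1.0, -0.1]
grip_width: 0.006
grip_force: 0.0
```

```bash
python3 - <<'E'
from h import *
W=vision.get_image("wrist"); im=W["color"]
J=[face(x,y+s*.052,.002) for y in(.066,-.066) for x in(.027,-.027) for s in(1,-1)]+[face(0,.146,.026),face(0,-.146,.026)]
P=proj(W,place(JIG,J)); v=im.copy()
for p in P: cv2.drawMarker(v,tuple(int(round(a)) for a in p),(0,255,255),0,9,1)
cv2.imwrite("pics/w3.png",v); cv2.imwrite("pics/w3raw.png",im)
print(np.round(P).tolist()); s=ctrl.get_state(); print(s["position"],jp(0,-.03,.15),s["ft_force"]); np.savez("w3",E=W["extrinsics"])
E
```

```text
[[338.0, 111.0], [335.0, 261.0], [257.0, 111.0], [260.0, 260.0], [334.0, 297.0], [331.0, 417.0], [261.0, 296.0], [264.0, 416.0], [296.0, 60.0], [297.0, 466.0]]
[0.47926285 0.2315051  0.22866132] [0.48023398 0.17580148 0.24190375] [ 1.97286383 -4.39080586 -1.2171728 ]
```

View pics/w3.png

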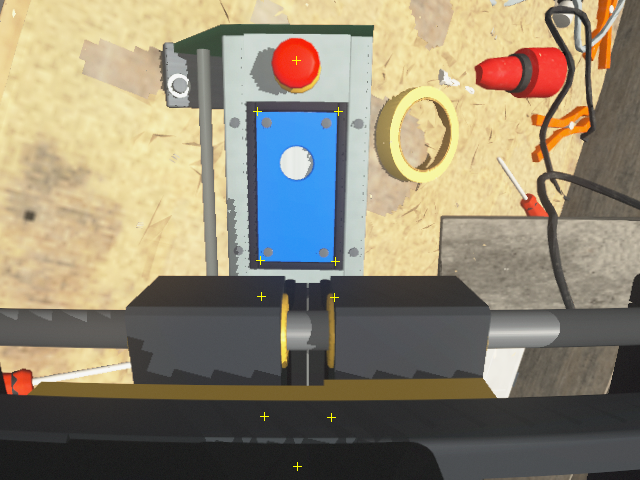

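```bash
python3 - <<'E'
from h import *
vision.get_image("top"); s=ctrl.get_state()
for k in ("joint_positions","qd","ft_force","position","tool_rot"): print(k,np.round(s[k],3))
A=tool(JIG[2],np.pi/6); print(R.from_matrix(A).as_rotvec())
plan([(jp(0,.146,.06),A),(jp(0,.146,.027),A),(jp(0,.146,.006),A),(jp(0,.146,.06),A),(jp(0,-.146,.06),A),(jp(0,-.146,.027),A),(jp(0,-.146,.006),A)])
E
```

```text
joint_positions [-0.351 -0.299 -0.199  2.155  0.07   0.784 -0.249]
qd [-0.095 -0.    -0.022 -0.02  -0.03   0.045 -0.012]
ft_force [-0.34  -0.811 -0.284]
position [0.477 0.234 0.228]
tool_rot [1.603 2.278 0.588]
[1.5921161  2.27603931 0.60986289]
t [121.2  -7.3  69.1] w [-0.0148  0.0076 -0.0036] rows 3.4
t [-0.  0. 33.] w [0. 0. 0.] rows 0.8
t [-0.  0. 21.] w [0. 0. 0.] rows 0.5
t [  0.  -0. -54.] w [0. 0. 0.] rows 1.3
t [-292.    0.   -0.] w [0. 0. 0.] rows 7.0
t [ 0.  0. 33.] w [0. 0. 0.] rows 0.8
t [-0.  0. 21.] w [0. 0. 0.] rows 0.5
```

jog_arm(
  increments=[
    {"tx": 121,"ty": -7,"tz": 69,"wx": -0.015,"wy": 0.008,"wz": -0.004,"gripper": 0},
    {"tx": 121,"ty": -7,"tz": 69,"wx": -0.015,"wy": 0.008,"wz": -0.004,"gripper": 0},
    {"tx": 121,"ty": -7,"tz": 69,"wx": -0.015,"wy": 0.008,"wz": -0.004,"gripper": 0},
    {"tx": 121,"ty": -7,"tz": 69,"wx": -0.015,"wy": 0.008,"wz": -0.004,"gripper": 0},
    {"tx": 121,"ty": -7,"tz": 69,"wx": -0.015,"wy": 0.008,"wz": -0.004,"gripper": 0},
  ],
)

```text
time: 3.12
position: [0.4552, 0.3669, 0.1633]
tool_rot: [1.574, 2.296, 0.614]
ft_force: [-1.4, -1.1, -0.4]
grip_width: 0.006
grip_force: 0.0
```

```bash
python3 - <<'E'
from h import *
vision.get_image("top"); s=ctrl.get_state()
for k in ("joint_positions","qd","ft_force","position","tool_rot"): print(k,np.round(s[k],3))
A=tool(JIG[2],np.pi/6)
plan([(jp(0,.146,.030),A),(jp(0,.146,.008),A)]); print(jp(0,.146,.06))
E
```

```text
joint_positions [-0.37  -0.091 -0.476  2.122  0.32   0.657 -0.698]
qd [ 0.019 -0.046  0.066  0.009 -0.011  0.013  0.025]
ft_force [ 0.9   -0.088 -0.574]
position [0.457 0.364 0.164]
tool_rot [1.577 2.292 0.613]
t [-9.5  1.9 31.3] w [-0.0016 -0.009   0.0134] rows 0.8
t [ 0.  0. 22.] w [0. 0. 0.] rows 0.5
[0.46215574 0.35656148 0.1639615 ]
```

jog_arm(
  increments=[
    {"tx": -9.5,"ty": 2,"tz": 10,"wx": 0,"wy": -0.009,"wz": 0.013,"gripper": 0},
    {"tx": -9.5,"ty": 2,"tz": 20,"wx": 0,"wy": -0.009,"wz": 0.013,"gripper": 0},
    {"tx": -9.5,"ty": 2,"tz": 29,"wx": 0,"wy": -0.009,"wz": 0.013,"gripper": 0},
    {"tx": -9.5,"ty": 2,"tz": 29,"wx": 0,"wy": -0.009,"wz": 0.013,"gripper": 0},
    {"tx": -9.5,"ty": 2,"tz": 29,"wx": 0,"wy": -0.009,"wz": 0.013,"gripper": 0},
  ],
)

```text
time: 3.58
position: [0.4779, 0.3569, 0.1407]
tool_rot: [1.6, 2.268, 0.608]
ft_force: [0.4, -0.2, 0.6]
grip_width: 0.006
grip_force: 0.0
```

```bash
python3 - <<'E'
from h import *
s=ctrl.get_state()
for k in ("ft_force","position","tool_rot"): print(k,np.round(s[k],3))
A=tool(JIG[2],np.pi/6)
plan([(jp(0,.146,.030),A),(jp(0,.146,.008),A)])
E
```

```text
ft_force [ 0.39  -0.234  0.599]
position [0.478 0.357 0.141]
tool_rot [1.6   2.268 0.608]
t [ 5.1 -1.3  2.4] w [ 0.0003  0.0044 -0.0063] rows 0.1
t [ 0.  0. 22.] w [0. 0. 0.] rows 0.5
```

jog_arm(
  increments=[
    {"tx": 3,"ty": -1,"tz": 12,"wx": 0,"wy": 0.004,"wz": -0.006,"gripper": 0},
    {"tx": 3,"ty": -1,"tz": 20,"wx": 0,"wy": 0.004,"wz": -0.006,"gripper": 0},
    {"tx": 3,"ty": -1,"tz": 24,"wx": 0,"wy": 0.004,"wz": -0.006,"gripper": 0},
    {"tx": 3,"ty": -1,"tz": 24,"wx": 0,"wy": 0.004,"wz": -0.006,"gripper": 0},
    {"tx": 3,"ty": -1,"tz": 24,"wx": 0,"wy": 0.004,"wz": -0.006,"gripper": 0},
  ],
)

```text
time: 4.0
position: [0.4882, 0.3646, 0.1219]
tool_rot: [1.59, 2.274, 0.615]
ft_force: [0.2, -1.8, 5.6]
grip_width: 0.008
grip_force: 2.2
```

```bash
cat >> h.py <<'E'
def jloc(j=None):
    j=j or JIG; s=ctrl.get_state(); d=Rz(j[2]).T@(s["position"]-[j[0],j[1],0])-[0,0,.112]
    print("t",round(s["time"],2),"u,y,h mm",np.round([d@U*1e3,d[1]*1e3,d@N*1e3],1),"F.n",round(s["ft_force"]@(Rz(j[2])@N),1),"F",np.round(s["ft_force"],1),"g",round(s["grip_width"],3),round(s["grip_force"],1),"|qd|",np.abs(s["qd"]).max().round(3))
E
python3 -c "
from h import *
jloc()
W=vision.get_image('wrist'); cv2.imwrite('pics/w4.png',W['color']); jloc()"
```

```text
t 4.0 u,y,h mm [  2.6 144.6   9.9] F.n 5.0 F [ 0.2 -1.8  5.6] g 0.008 2.2 |qd| 0.007
t 4.05 u,y,h mm [  2.6 144.7  10. ] F.n 4.3 F [ 0.7 -1.1  5.1] g 0.006 2.2 |qd| 0.004
```

jog_arm(
  increments=[
    {"tx": 0,"ty": -2,"tz": 2,"wx": 0,"wy": 0,"wz": 0,"gripper": 0},
    {"tx": 0,"ty": -2,"tz": 4,"wx": 0,"wy": 0,"wz": 0,"gripper": 0},
    {"tx": 0,"ty": -2,"tz": 5,"wx": 0,"wy": 0,"wz": 0,"gripper": 0},
    {"tx": 0,"ty": -2,"tz": 5,"wx": 0,"wy": 0,"wz": 0,"gripper": 0},
    {"tx": 0,"ty": -2,"tz": 5,"wx": 0,"wy": 0,"wz": 0,"gripper": 0},
  ],
)

```text
time: 4.47
position: [0.4883, 0.3652, 0.1191]
tool_rot: [1.588, 2.272, 0.615]
ft_force: [-16.4, -11.2, 26.3]
grip_width: 0.003
grip_force: 16.0
```

```bash
python3 -c "
from h import *
jloc()"
```

```text
t 4.47 u,y,h mm [  1.4 145.2   7.4] F.n 32.4 F [-16.4 -11.2  26.3] g 0.003 16.0 |qd| 0.002
```

jog_arm(
  increments=[
    {"tx": 0,"ty": 0,"tz": -25,"wx": 0,"wy": 0,"wz": 0,"gripper": 0},
    {"tx": 0,"ty": 0,"tz": -50,"wx": 0,"wy": 0,"wz": 0,"gripper": 0},
    {"tx": -40,"ty": 0,"tz": -50,"wx": 0,"wy": 0,"wz": 0,"gripper": 0},
    {"tx": -80,"ty": 0,"tz": -50,"wx": 0,"wy": 0,"wz": 0,"gripper": 0},
    {"tx": -120,"ty": 0,"tz": -50,"wx": 0,"wy": 0,"wz": 0,"gripper": 0},
  ],
)

```text
time: 4.88
position: [0.5052, 0.243, 0.1593]
tool_rot: [1.587, 2.277, 0.615]
ft_force: [0.8, -0.7, -0.0]
grip_width: 0.003
grip_force: 0.0
```

jog_arm(
  increments=[
    {"tx": -171,"ty": 0,"tz": 0,"wx": 0,"wy": 0,"wz": 0,"gripper": 0},
    {"tx": -171,"ty": 0,"tz": 0,"wx": 0,"wy": 0,"wz": 0,"gripper": 0},
    {"tx": -171,"ty": 0,"tz": 0,"wx": 0,"wy": 0,"wz": 0,"gripper": 0},
    {"tx": -171,"ty": 0,"tz": 0,"wx": 0,"wy": 0,"wz": 0,"gripper": 0},
    {"tx": -171,"ty": 0,"tz": 0,"wx": 0,"wy": 0,"wz": 0,"gripper": 0},
  ],
)

```text
time: 5.3
position: [0.5665, 0.0748, 0.159]
tool_rot: [1.6, 2.264, 0.611]
ft_force: [-0.3, 0.4, -0.0]
grip_width: 0.005
grip_force: 0.0
```

```bash
python3 -c "
from h import *
jloc();cv2.imwrite('pics/w5.png',vision.get_image('wrist')['color']);vision.get_image('top');vision.get_image('top');jloc()
plan([(jp(0,-.146,.030),tool(JIG[2],np.pi/6)),(jp(0,-.146,.006),tool(JIG[2],np.pi/6))])
print(ctrl.get_state()['joint_positions'])"
```

```text
t 5.3 u,y,h mm [  -1.2 -154.4   55. ] F.n 0.1 F [-0.3  0.4 -0. ] g 0.005 0.0 |qd| 0.058
t 5.45 u,y,h mm [  -1.4 -145.8   54. ] F.n -0.1 F [0.8 1.7 0.7] g 0.004 0.0 |qd| 0.047
t [-0.3  1.4 24. ] w [ 0.0012 -0.0012 -0.0005] rows 0.6
t [ 0.  0. 24.] w [0. 0. 0.] rows 0.6
[-0.22536467 -0.14609379  0.10061177  2.19192783 -0.18054932  0.58968413
  0.35212304]
```

jog_arm(
  increments=[
    {"tx": 0,"ty": 1.5,"tz": 20,"wx": 0,"wy": 0,"wz": 0,"gripper": 0},
    {"tx": 0,"ty": 1.5,"tz": 34,"wx": 0,"wy": 0,"wz": 0,"gripper": 0},
    {"tx": 0,"ty": 1.5,"tz": 42,"wx": 0,"wy": 0,"wz": 0,"gripper": 0},
    {"tx": 0,"ty": 1.5,"tz": 47,"wx": 0,"wy": 0,"wz": 0,"gripper": 0},
    {"tx": 0,"ty": 1.5,"tz": 47,"wx": 0,"wy": 0,"wz": 0,"gripper": 0},
  ],
)

```text
time: 5.87
position: [0.5877, 0.0938, 0.1205]
tool_rot: [1.587, 2.278, 0.615]
ft_force: [-11.0, -3.8, 13.7]
grip_width: 0.005
grip_force: 9.2
```

```bash
python3 -c "
from h import *
jloc();vision.get_image('top');jloc()
"
```

```text
t 5.87 u,y,h mm [   2.4 -143.9    8.5] F.n 17.7 F [-11.   -3.8  13.7] g 0.005 9.2 |qd| 0.017
t 5.92 u,y,h mm [   2.4 -143.8    8.5] F.n 18.7 F [-11.   -4.2  14.8] g 0.007 9.1 |qd| 0.012
```

jog_arm(
  increments=[
    {"tx": 0,"ty": -2,"tz": -25,"wx": 0,"wy": 0,"wz": 0,"gripper": 0},
    {"tx": 0,"ty": -2,"tz": -50,"wx": 0,"wy": 0,"wz": 0,"gripper": 1},
    {"tx": 40,"ty": -2,"tz": -50,"wx": 0,"wy": 0,"wz": 0,"gripper": 1},
    {"tx": 78,"ty": -2,"tz": -50,"wx": 0,"wy": 0,"wz": 0,"gripper": 1},
    {"tx": 78,"ty": -2,"tz": -50,"wx": 0,"wy": 0,"wz": 0,"gripper": 1},
  ],
)

```text
time: 6.33
position: [0.532, 0.1648, 0.1612]
tool_rot: [1.577, 2.287, 0.616]
ft_force: [0.2, 0.3, -0.6]
grip_width: 0.224
grip_force: 0.0
```

```bash
python3 -c "
from h import *
T=vision.get_image('top');S=vision.get_image('side');W=vision.get_image('wrist')
t=T['color'][165:265,170:330];s=S['color'][140:280,290:420]
w=W['color']
c=np.hstack([cv2.resize(w,None,fx=.625,fy=.625),cv2.resize(s,(279,300),interpolation=2)])
cv2.imwrite('pics/c4.png',c)
jloc();A=tool(JIG[2],np.pi/6)
plan([(jp(0,-.066,.03),A),(jp(0,-.066,.004),A)])
"
```

```text
t 6.48 u,y,h mm [ -2.  -65.9  57. ] F.n 0.4 F [ 0.1 -1.   0.3] g 0.358 0.0 |qd| 0.044
t [-0.1  2.  27. ] w [ 0.0012 -0.0022  0.0046] rows 0.6
t [ 0.  0. 26.] w [0. 0. 0.] rows 0.6
```

View pics/c4.png

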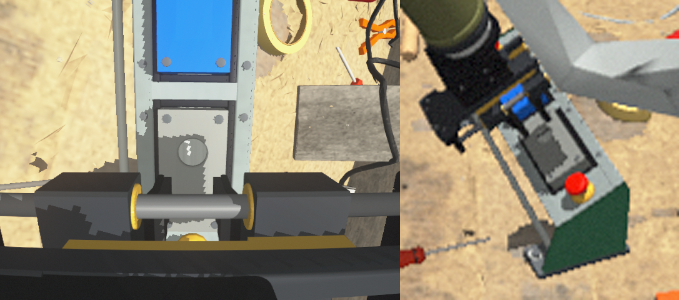

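jog_arm(
  increments=[
    {"tx": 0,"ty": 2,"tz": 10,"wx": 0,"wy": 0,"wz": 0,"gripper": 1},
    {"tx": 0,"ty": 2,"tz": 10,"wx": 0,"wy": 0,"wz": 0,"gripper": 1},
    {"tx": 0,"ty": 2,"tz": 10,"wx": 0,"wy": 0,"wz": 0,"gripper": 1},
    {"tx": 0,"ty": 2,"tz": 10,"wx": 0,"wy": 0,"wz": 0,"gripper": 1},
    {"tx": 0,"ty": 2,"tz": 10,"wx": 0,"wy": 0,"wz": 0,"gripper": 1},
  ],
)

```text
time: 6.9
position: [0.5421, 0.1574, 0.153]
tool_rot: [1.591, 2.275, 0.612]
ft_force: [-0.3, 0.7, 0.3]
grip_width: 0.746
grip_force: 0.0
```

```bash
python3 -c "
from h import *
W=vision.get_image('wrist');jloc();cv2.imwrite('pics/w6.png',W['color'])
A=tool(JIG[2],np.pi/6)
plan([(jp(0,-.066,.004),A)])
im=W['color']
for y,h in((.066,20),(.066,2),(-.066,20),(-.066,2)): print(y,h,np.round(proj(W,place(JIG,[face(.027,y+.052,(h-2*0)/1e3),face(-.027,y+.052,h/1e3),face(.027,y-.052,h/1e3),face(-.027,y-.052,h/1e3)]))).tolist())
"
```

```text
t 6.95 u,y,h mm [  0.5 -68.4  47.1] F.n 0.4 F [ 0.2 -0.4  0.5] g 0.79 0.0 |qd| 0.003
t [ 2.4 -0.6 43.1] w [ 0.0018 -0.0004  0.0002] rows 1.0
0.066 20 [[376.0, -162.0], [241.0, -162.0], [371.0, 101.0], [246.0, 101.0]]
0.066 2 [[370.0, -136.0], [247.0, -136.0], [365.0, 105.0], [251.0, 105.0]]
-0.066 20 [[369.0, 167.0], [248.0, 167.0], [361.0, 374.0], [255.0, 374.0]]
-0.066 2 [[364.0, 164.0], [253.0, 164.0], [357.0, 356.0], [259.0, 356.0]]
```

jog_arm(
  increments=[
    {"tx": 2.5,"ty": -0.5,"tz": 0,"wx": 0,"wy": 0,"wz": 0,"gripper": 1},
    {"tx": 2.5,"ty": -0.5,"tz": 10,"wx": 0,"wy": 0,"wz": 0,"gripper": 1},
    {"tx": 2.5,"ty": -0.5,"tz": 25,"wx": 0,"wy": 0,"wz": 0,"gripper": 1},
    {"tx": 2.5,"ty": -0.5,"tz": 38,"wx": 0,"wy": 0,"wz": 0,"gripper": 1},
    {"tx": 2.5,"ty": -0.5,"tz": 43,"wx": 0,"wy": 0,"wz": 0,"gripper": 1},
  ],
)

```text
time: 7.37
position: [0.5606, 0.1675, 0.1132]
tool_rot: [1.591, 2.278, 0.61]
ft_force: [-0.4, -0.6, -0.2]
grip_width: 0.997
grip_force: 0.0
```

jog_arm(
  increments=[
    {"tx": 0,"ty": 0,"tz": 0,"wx": 0,"wy": 0,"wz": 0,"gripper": 0.4},
    {"tx": 0,"ty": 0,"tz": 0,"wx": 0,"wy": 0,"wz": 0,"gripper": 0.4},
    {"tx": 0,"ty": 0,"tz": 0,"wx": 0,"wy": 0,"wz": 0,"gripper": 0.4},
    {"tx": 0,"ty": 0,"tz": 0,"wx": 0,"wy": 0,"wz": 0,"gripper": 0.4},
    {"tx": 0,"ty": 0,"tz": 0,"wx": 0,"wy": 0,"wz": 0,"gripper": 0.4},
  ],
  grip_force=20,
)

```text
time: 7.78
position: [0.5613, 0.1675, 0.1163]
tool_rot: [1.59, 2.275, 0.613]
ft_force: [0.3, 0.6, 0.6]
grip_width: 0.709
grip_force: 0.0
```

```bash
python3 -c "
from h import *
vision.get_image('wrist');jloc()
vision.get_image('wrist');vision.get_image('wrist');jloc()
"
```

```text
t 7.83 u,y,h mm [  0.5 -65.7   4.5] F.n 1.4 F [-2.5 -1.4 -0. ] g 0.663 0.8 |qd| 0.012
t 7.93 u,y,h mm [ -0.1 -65.6   4.3] F.n 1.7 F [-2.1 -1.2  0.6] g 0.618 20.0 |qd| 0.003
```

jog_arm(
  increments=[
    {"tx": 0,"ty": 0,"tz": -6,"wx": 0,"wy": 0,"wz": 0,"gripper": 0.4},
    {"tx": 0,"ty": 0,"tz": -12,"wx": 0,"wy": 0,"wz": 0,"gripper": 0.4},
    {"tx": 0,"ty": 0,"tz": -22,"wx": 0,"wy": 0,"wz": 0,"gripper": 0.4},
    {"tx": 0,"ty": 0,"tz": -40,"wx": 0,"wy": 0,"wz": 0,"gripper": 0.4},
    {"tx": 0,"ty": 0,"tz": -60,"wx": 0,"wy": 0,"wz": 0,"gripper": 0.4},
  ],
)

```text
time: 8.35
position: [0.5318, 0.1568, 0.1677]
tool_rot: [1.591, 2.277, 0.611]
ft_force: [0.5, -0.1, -0.7]
grip_width: 0.616
grip_force: 20.0
```

```bash
python3 -c "
from h import *
vision.get_image('wrist');jloc()
S=vision.get_image('side')['color'][100:300,250:450]
cv2.imwrite('pics/s6.png',cv2.resize(S,(600,600),interpolation=2))
s=ctrl.get_state();p0=s['position'];Q=R.from_rotvec(s['tool_rot'])
print(p0)
# up & away: to hover beside grey box, offset so wrist camera sees box: TCP at box + tool -x *0.10, z .16
g=[.5095,-.0935,.48]
A=tool(g[2]); t=np.array([g[0],g[1],0])-A[:,0]*.11+[0,0,.17]
print(t,A)
from scipy.spatial.transform import Slerp
m=np.array([p0[0]-.0,p0[1]-.03,.22])
L=Slerp([0,1],R.from_matrix([Q.as_matrix(),A]))
plan([(p0+(t-p0)*k/2+[0,0,.02*(k==1)],L(k/2).as_matrix()) for k in(1,2)])
"
```

```text
t 8.4 u,y,h mm [  2.4 -65.8  68.3] F.n 0.7 F [-0.  -0.   0.8] g 0.615 20.0 |qd| 0.12
[0.53388323 0.15724176 0.17166465]
[ 0.56029571 -0.19106944  0.17      ] [[-0.46177918  0.88699492  0.        ]
 [ 0.88699492  0.46177918  0.        ]
 [ 0.          0.         -1.        ]]
t [-168.1  -31.2  -40.5] w [ 0.2656  0.0173 -0.0631] rows 4.2
t [-164.5  -62.     6.2] w [ 0.2656  0.0173 -0.0631] rows 4.2
```

View pics/s6.png

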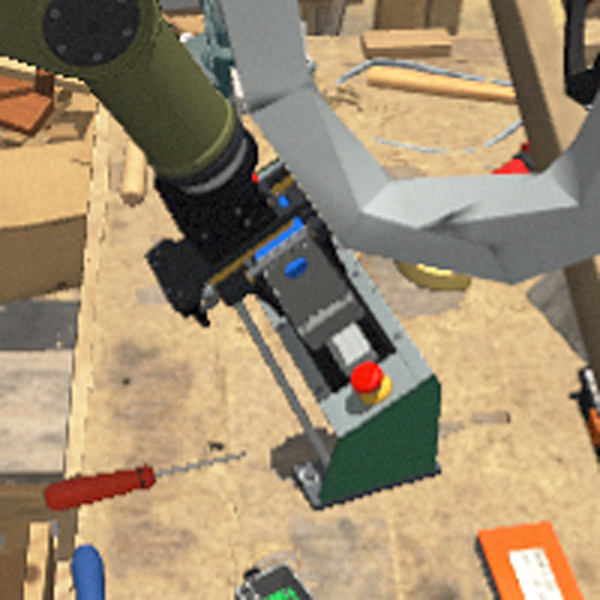

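```bash
cat > fk.py <<'E'
from h import *
def fk(q,L):
    h,l1,l2,l3=L[:4]; rz=lambda a:R.from_euler("z",-a); ry=lambda a:R.from_euler("y",a)
    Q=rz(q[0])*ry(q[1]); sh=np.array([0,0,h])
    Q=Q*rz(q[2]); el=sh+Q.apply([0,0,l1]); Q=Q*ry(q[3])*rz(q[4]); wr=el+Q.apply([0,0,l2]); Q=Q*ry(q[5])*rz(q[6])
    return el,wr,wr+Q.apply([0,0,l3])
E
python3 - <<'E'
from fk import *
D=[([-1.313,.321,-.07,1.45,.023,1.371,-.057],[.157,.631,.2226]),([-.351,-.299,-.199,2.155,.07,.784,-.249],[.477,.234,.228]),
([-.37,-.091,-.476,2.122,.32,.657,-.698],[.457,.364,.164]),([-.22536,-.14609,.1006,2.1919,-.18055,.58968,.35212],jp(-.0014,-.1458,.054))]
s=ctrl.get_state(); D.append((s["joint_positions"],s["position"]))
r=least_squares(lambda L:np.concatenate([fk(q,L)[2]-p for q,p in D]),[.35,.4,.4,.25]); print(r.x,np.abs(r.fun).max())
L=r.x; np.save("L",L)
# solve joint angles for tool-down targets, print elbow/wrist
for n,p,yaw in (("view",[.560,-.191,.17],.48),("grey",[.5095,-.0935,.06],.48),("blue",[.484,-.287,.06],.055),("blueup",[.484,-.287,.12],.055)):
    f=lambda q:np.r_[(fk(q,L)[2]-p)*10,(fk(q,L)[2]-fk(q,L)[1])[:2]*10,.1*q[2],.1*q[4],0]
    q=least_squares(f,[-np.arctan2(p[1],p[0]),.2,0,1.7,0,1.2,0]).x
    e,w,t=fk(q,L); print(n,np.round(q,2),"elbow",np.round(e,2),"wrist",np.round(w,2))
E
```

```text
[0.25206186 0.48348749 0.50277252 0.39279513] 0.02855232479882877
view [0.33 0.24 0.   1.65 0.   1.25 0.13] elbow [ 0.11 -0.04  0.72] wrist [ 0.56 -0.19  0.56]
grey [ 0.18  0.2  -0.    1.95  0.    1.   -2.63] elbow [ 0.09 -0.02  0.73] wrist [ 0.51 -0.09  0.45]
blue [  0.54   0.28  -0.     1.84  -0.     1.02 -15.09] elbow [ 0.12 -0.07  0.72] wrist [ 0.48 -0.29  0.45]
blueup [ 0.54  0.22 -0.    1.78  0.    1.14 -2.16] elbow [ 0.09 -0.05  0.72] wrist [ 0.48 -0.29  0.51]
```

```bash
python3 - <<'E'
from h import *
for n,seed in (("top0",(520,160)),("top0",(560,210)),("side0",(400,178)),("side0",(335,80))):
    im=cv2.imread(f"pics/{n}.png"); hsv=cv2.cvtColor(im,cv2.COLOR_BGR2HSV)
    b,g,r=[im[...,i].astype(int) for i in range(3)]
    m=((b>=r-2)&(hsv[...,1]<45)&(hsv[...,2]>70)).astype(np.uint8)
    m=cv2.morphologyEx(m,cv2.MORPH_OPEN,np.ones((3,3),np.uint8))
    _,l=cv2.connectedComponents(m); k=l[seed[1],seed[0]]; print(n,seed,im[seed[1],seed[0]],k)
    if k:
        c=max(cv2.findContours((l==k).astype(np.uint8),0,2)[0],key=cv2.contourArea); print(cv2.approxPolyDP(c,4,True)[:,0].tolist())
E
```

```text
top0 (520, 160) [165 168 165] 4
[[639, 54], [551, 112], [491, 163], [461, 213], [465, 221], [475, 222], [475, 240], [526, 239], [639, 220], [639, 181], [485, 223], [481, 217], [498, 186], [529, 155], [639, 91]]
top0 (560, 210) [ 96 100  97] 4
[[639, 54], [551, 112], [491, 163], [461, 213], [465, 221], [475, 222], [475, 240], [526, 239], [639, 220], [639, 181], [485, 223], [481, 217], [498, 186], [529, 155], [639, 91]]
side0 (400, 178) [ 99 101  96] 1
[[559, 0], [511, 0], [496, 47], [441, 148], [431, 158], [380, 160], [348, 117], [349, 95], [355, 88], [347, 87], [345, 72], [353, 76], [346, 68], [356, 64], [343, 65], [334, 10], [345, 2], [310, 0], [312, 53], [298, 49], [295, 54], [318, 60], [309, 60], [315, 67], [301, 72], [299, 86], [305, 71], [317, 73], [311, 86], [322, 87], [318, 101], [327, 114], [314, 112], [308, 127], [319, 133], [311, 122], [330, 119], [332, 134], [338, 135], [335, 140], [344, 151], [337, 160], [348, 163], [362, 186], [343, 200], [328, 178], [328, 166], [320, 170], [362, 245], [374, 236], [359, 229], [345, 203], [364, 190], [382, 216], [378, 223], [383, 232], [393, 223], [367, 182], [416, 193], [448, 184], [495, 118], [494, 110], [510, 92]]
side0 (335, 80) [125 129 123] 1
[[559, 0], [511, 0], [496, 47], [441, 148], [431, 158], [380, 160], [348, 117], [349, 95], [355, 88], [347, 87], [345, 72], [353, 76], [346, 68], [356, 64], [343, 65], [334, 10], [345, 2], [310, 0], [312, 53], [298, 49], [295, 54], [318, 60], [309, 60], [315, 67], [301, 72], [299, 86], [305, 71], [317, 73], [311, 86], [322, 87], [318, 101], [327, 114], [314, 112], [308, 127], [319, 133], [311, 122], [330, 119], [332, 134], [338, 135], [335, 140], [344, 151], [337, 160], [348, 163], [362, 186], [343, 200], [328, 178], [328, 166], [320, 170], [362, 245], [374, 236], [359, 229], [345, 203], [364, 190], [382, 216], [378, 223], [383, 232], [393, 223], [367, 182], [416, 193], [448, 184], [495, 118], [494, 110], [510, 92]]
```

```bash
python3 - <<'E'
from h import *
T=vision.get_image("top");S=vision.get_image("side")
def ray(im,px):
    d=(np.array(px)-[im["cx"],im["cy"]])/[im["fx"],im["fy"]]
    E=im["extrinsics"]; return -E[:3,:3].T@E[:3,3], E[:3,:3].T@np.append(d,1)
for n,a,b in (("B2a",(473,220),(345,145)),("B2b",(473,218),(370,172)),("B2c",(480,231),(345,140)),("mid",(482,195),(405,177)),("B3",(494,175),(437,170)),("B3b",(515,155),(437,170)),("leg2",(560,222),(325,40)),("leg2h",(620,205),(325,40)),("leg1",(560,122),(470,115)),("leg1h",(620,85),(515,40))):
    o,d=ray(T,a);q,e=ray(S,b)
    t=np.linalg.lstsq(np.column_stack([d,-e]),q-o,rcond=None)[0]
    A=o+t[0]*d;B=q+t[1]*e
    print(n,np.round((A+B)/2,3),np.round(np.linalg.norm(A-B),3),np.round(t,2))
E
```

```text
B2a [ 0.482 -0.222  0.592] 0.001 [0.86 0.63]
B2b [ 0.503 -0.235  0.554] 0.028 [0.9  0.64]
B2c [ 0.471 -0.23   0.605] 0.018 [0.85 0.61]
mid [ 0.548 -0.252  0.558] 0.032 [0.9  0.63]
B3 [ 0.583 -0.267  0.581] 0.036 [0.88 0.6 ]
B3b [ 0.595 -0.292  0.602] 0.004 [0.86 0.57]
leg2 [ 0.459 -0.288  0.763] 0.014 [0.69 0.46]
leg2h [ 0.47  -0.355  0.793] 0.037 [0.66 0.39]
leg1 [ 0.617 -0.319  0.699] 0.022 [0.76 0.49]
leg1h [ 0.635 -0.348  0.795] 0.036 [0.66 0.4 ]
```

```bash
python3 - <<'E'
from h import *
T=vision.get_image("top");S=vision.get_image("side")
imgs=[(T,cv2.imread("pics/top0.png")),(S,cv2.imread("pics/side0.png"))]
def rect(a,b,z): return np.array([(a,b,z),(a,-b,z),(-a,-b,z),(-a,b,z)])/1e3
body=np.vstack([rect(27,52,0),rect(27,52,34),rect(22,47,43),rect(20.5,45.5,48)])
K=8
def sil(im,p,shift):
    h=cv2.convexHull(proj(im,place(p,body)).astype(np.float32))[:,0]
    m=np.zeros((120*K//1,120*K),np.uint8); cv2.fillConvexPoly(m,np.round((h-shift+.5)*K).astype(int),255)
    return cv2.resize(m,(120,120),interpolation=cv2.INTER_AREA)/255.
from scipy.optimize import minimize
# blue silhouette
p0=[.4835,-.2873,.055]
def shift(im,p): return np.round(proj(im,[[p[0],p[1],.02]])[0])-60
obs=[]
for im,c in imgs:
    s=shift(im,p0).astype(int); c=c[s[1]:s[1]+120,s[0]:s[0]+120]; b,g,r=[c[...,i].astype(float) for i in range(3)]
    m=(b>r+40).astype(np.uint8); _,l,st,_=cv2.connectedComponentsWithStats(m); k=1+np.argmax([a[4]-5*0 for a in st[1:]])
    cc=cv2.findContours((l==k).astype(np.uint8),0,2)[0]; cc=max(cc,key=cv2.contourArea)
    mm=np.zeros((120,120),np.uint8); cv2.fillConvexPoly(mm,cv2.convexHull(cc),1); obs.append((im,s,mm.astype(float)))
for sel in ([0],[1],[0,1]):
    f=lambda d:sum(np.abs(sil(obs[i][0],[p0[0]+d[0]/1e3,p0[1]+d[1]/1e3,p0[2]+d[2]/50],obs[i][1])-obs[i][2]).sum() for i in sel)
    r=minimize(f,[0,0,0],method="Nelder-Mead",options=dict(initial_simplex=[[0,0,0],[4,0,0],[0,4,0],[0,0,3]]))
    print("blue",sel,np.round([p0[0]+r.x[0]/1e3,p0[1]+r.x[1]/1e3,p0[2]+r.x[2]/50],4),r.fun)
# edge alignment, both boxes
def edges(im,p):
    o=[]
    for z,a,b in((34,27,52),(48,20.5,45.5)):
        q=rect(a,b,z)
        for i in range(4): o.append(q[i]+(q[(i+1)%4]-q[i])*np.linspace(.03,.97,60)[:,None])
    return proj(im,place(p,np.vstack(o)))
G=[]
for im,c in imgs:
    c=cv2.GaussianBlur(c,(0,0),.8).astype(np.float32); g=np.max([np.hypot(cv2.Sobel(c[...,i],5,1,0),cv2.Sobel(c[...,i],5,0,1)) for i in range(3)],0); G.append(np.minimum(g,120))
for n,p0 in(("grey",[.5095,-.0945,.48]),("blue",[.4835,-.2873,.055])):
  for sel in ([0],[1],[0,1]):
    def f(d):
        p=[p0[0]+d[0]/1e3,p0[1]+d[1]/1e3,p0[2]+d[2]/50]
        return -sum(cv2.remap(G[i],edges(imgs[i][0],p).astype(np.float32)[:,None],None,cv2.INTER_LINEAR).mean() for i in sel)
    best=min((minimize(f,x,method="Nelder-Mead",options=dict(initial_simplex=np.array(x)+[[0,0,0],[2,0,0],[0,2,0],[0,0,2]])) for x in ([0,0,0],[-3,0,0],[3,0,0],[0,3,0],[0,-3,0],[0,0,3],[0,0,-3])),key=lambda r:r.fun)
    d=best.x; print(n,sel,np.round([p0[0]+d[0]/1e3,p0[1]+d[1]/1e3,p0[2]+d[2]/50],4),best.fun)
E
```

```text
blue [0] [ 0.4836 -0.2906  0.0556] 39.705882352941174
blue [1] [ 0.4853 -0.2885  0.0684] 50.53333333333333
blue [0, 1] [ 0.4848 -0.2886  0.0716] 117.1686274509804
grey [0] [ 0.5121 -0.0957  0.5028] -91.2026138305664
grey [1] [ 0.5111 -0.0952  0.5129] -117.29117584228516
grey [0, 1] [ 0.5116 -0.0953  0.5109] -208.08187866210938
blue [0] [ 0.4848 -0.2886  0.0623] -116.11054992675781
blue [1] [ 0.4861 -0.289   0.0671] -118.6805191040039
blue [0, 1] [ 0.485  -0.2888  0.0682] -234.1798095703125
```

```bash
cat >> h.py <<'E'
GREY=[.5116,-.0953,.509]; BLUE=[.4850,-.2888,.067]
E
python3 -c "
from h import *
from scipy.spatial.transform import Slerp
jloc();s=ctrl.get_state();p0=s['position'];Q=R.from_rotvec(s['tool_rot']).as_matrix();A=tool(GREY[2]);L=Slerp([0,1],R.from_matrix([Q,A]))
plan([([.525,.03,.19],L(.5).as_matrix()),([GREY[0],GREY[1],.11],A)])
"
```

```text
t 8.65 u,y,h mm [ -0.7 -65.6  63.6] F.n -0.4 F [-0.4  0.8 -0.5] g 0.618 20.0 |qd| 0.015
t [-116.7  -32.2  -45.6] w [ 0.2617  0.0206 -0.0772] rows 3.1
t [-107.5  -83.2   61.6] w [ 0.2617  0.0206 -0.0772] rows 3.6
```

jog_arm(
  increments=[
    {"tx": -20,"ty": -10,"tz": -30,"wx": 0.06,"wy": 0.005,"wz": -0.015,"gripper": 0.4},
    {"tx": -55,"ty": -20,"tz": -40,"wx": 0.13,"wy": 0.01,"wz": -0.035,"gripper": 0.4},
    {"tx": -90,"ty": -30,"tz": -46,"wx": 0.2,"wy": 0.015,"wz": -0.055,"gripper": 0.4},
    {"tx": -117,"ty": -32,"tz": -46,"wx": 0.262,"wy": 0.02,"wz": -0.077,"gripper": 0.4},
    {"tx": -117,"ty": -32,"tz": -46,"wx": 0.262,"wy": 0.02,"wz": -0.077,"gripper": 0.4},
  ],
)

```text
time: 9.07
position: [0.5285, 0.0237, 0.1911]
tool_rot: [1.611, 2.497, 0.316]
ft_force: [1.6, -0.0, -0.4]
grip_width: 0.619
grip_force: 20.0
```

jog_arm(
  increments=[
    {"tx": -35,"ty": -25,"tz": 8,"wx": 0.08,"wy": 0.006,"wz": -0.022,"gripper": 0.4},
    {"tx": -70,"ty": -50,"tz": 25,"wx": 0.16,"wy": 0.012,"wz": -0.045,"gripper": 0.4},
    {"tx": -100,"ty": -75,"tz": 45,"wx": 0.23,"wy": 0.018,"wz": -0.068,"gripper": 0.4},
    {"tx": -107.5,"ty": -83,"tz": 61.5,"wx": 0.262,"wy": 0.02,"wz": -0.077,"gripper": 0.4},
    {"tx": -107.5,"ty": -83,"tz": 61.5,"wx": 0.262,"wy": 0.02,"wz": -0.077,"gripper": 0.4},
  ],
)

```text
time: 9.48
position: [0.5093, -0.0987, 0.1054]
tool_rot: [-1.594, -2.7, 0.012]
ft_force: [-1.6, 1.0, -0.9]
grip_width: 0.618
grip_force: 20.0
```

```bash
python3 -c "
from h import *
for i in range(4): vision.get_image('wrist')
s=ctrl.get_state()
for k in('position','tool_rot','ft_force','qd','joint_positions','grip_force'): print(k,np.round(s[k],4))
A=tool(GREY[2]); plan([([GREY[0],GREY[1],.075],A),([GREY[0],GREY[1],.045],A)])
"
```

```text
position [ 0.5127 -0.0939  0.1118]
tool_rot [1.5886e+00 2.7083e+00 1.5000e-03]
ft_force [-0.0903  0.4417 -2.1311]
qd [-0.0035 -0.0248 -0.0003 -0.0063  0.0048  0.0013  0.0019]
joint_positions [-0.1094  0.1313  0.2577  1.9158 -0.0378  1.0971  0.6731]
grip_force 19.9998
t [-0.6 -1.7 36.8] w [0.0018 0.0011 0.0008] rows 0.9
t [ 0.  0. 30.] w [0. 0. 0.] rows 0.7
```

jog_arm(
  increments=[
    {"tx": -0.5,"ty": -1.5,"tz": 12,"wx": 0,"wy": 0,"wz": 0,"gripper": 0.4},
    {"tx": -0.5,"ty": -1.5,"tz": 24,"wx": 0,"wy": 0,"wz": 0,"gripper": 0.4},
    {"tx": -0.5,"ty": -1.5,"tz": 37,"wx": 0,"wy": 0,"wz": 0,"gripper": 0.4},
    {"tx": -0.5,"ty": -1.5,"tz": 37,"wx": 0,"wy": 0,"wz": 0,"gripper": 0.4},
    {"tx": -0.5,"ty": -1.5,"tz": 37,"wx": 0,"wy": 0,"wz": 0,"gripper": 0.4},
  ],
)

```text
time: 10.1
position: [0.5102, -0.0961, 0.0735]
tool_rot: [-1.591, -2.709, 0.002]
ft_force: [0.2, -0.2, 0.4]
grip_width: 0.617
grip_force: 20.0
```

```bash
python3 -c "
from h import *
for i in range(3): vision.get_image('wrist')
s=ctrl.get_state()
for k in('position','tool_rot','ft_force'): print(k,np.round(s[k],4))
A=tool(GREY[2]); plan([([GREY[0],GREY[1],.045],A)])
"
```

```text
position [ 0.5117 -0.0966  0.075 ]
tool_rot [1.5902e+00 2.7067e+00 5.0000e-04]
ft_force [ 0.1098  1.3829 -0.3351]
t [ 1.2  0.5 30. ] w [ 0.0014  0.0019 -0.0005] rows 0.7
```

jog_arm(
  increments=[
    {"tx": 0.7,"ty": 0.3,"tz": 5,"wx": 0,"wy": 0,"wz": 0,"gripper": 0.4},
    {"tx": 0.7,"ty": 0.3,"tz": 10,"wx": 0,"wy": 0,"wz": 0,"gripper": 0.4},
    {"tx": 0.7,"ty": 0.3,"tz": 15,"wx": 0,"wy": 0,"wz": 0,"gripper": 0.4},
    {"tx": 0.7,"ty": 0.3,"tz": 20,"wx": 0,"wy": 0,"wz": 0,"gripper": 0.4},
    {"tx": 0.7,"ty": 0.3,"tz": 20,"wx": 0,"wy": 0,"wz": 0,"gripper": 0.4},
  ],
)

```text
time: 10.67
position: [0.5105, -0.0958, 0.0531]
tool_rot: [-1.591, -2.709, 0.002]
ft_force: [-0.3, -0.4, -1.1]
grip_width: 0.618
grip_force: 20.0
```

```bash
python3 -c "
from h import *
for i in range(3): vision.get_image('wrist')
s=ctrl.get_state()
for k in('position','tool_rot','ft_force','torque'): print(k,np.round(s[k],4))
"
```

```text
position [ 0.511  -0.096   0.0542]
tool_rot [ 1.5912e+00  2.7079e+00 -1.1000e-03]
ft_force [ 0.0324  0.6308 -0.8458]
torque [-0.0735  0.021   0.0545]
```

jog_arm(
  increments=[
    {"tx": 0,"ty": 0,"tz": 2,"wx": 0,"wy": 0,"wz": 0,"gripper": 0.4},
    {"tx": 0,"ty": 0,"tz": 4,"wx": 0,"wy": 0,"wz": 0,"gripper": 0.4},
    {"tx": 0,"ty": 0,"tz": 6,"wx": 0,"wy": 0,"wz": 0,"gripper": 0.4},
    {"tx": 0,"ty": 0,"tz": 8,"wx": 0,"wy": 0,"wz": 0,"gripper": 0.4},
    {"tx": 0,"ty": 0,"tz": 8,"wx": 0,"wy": 0,"wz": 0,"gripper": 0.4},
  ],
)

```text
time: 11.23
position: [0.5112, -0.096, 0.0466]
tool_rot: [1.591, 2.708, -0.001]
ft_force: [-0.8, 0.4, 2.8]
grip_width: 0.618
grip_force: 20.0
```

```bash
python3 -c "
from h import *
for i in range(2): vision.get_image('wrist')
s=ctrl.get_state()
for k in('position','tool_rot','ft_force','torque','grip_width'): print(k,np.round(s[k],4))
"
```

```text
position [ 0.5112 -0.096   0.0466]
tool_rot [ 1.5911e+00  2.7075e+00 -6.0000e-04]
ft_force [-1.2472  0.7371  2.84  ]
torque [-0.0783  0.329   0.0089]
grip_width 0.6168
```

jog_arm(
  increments=[
    {"tx": 0,"ty": 0,"tz": 2,"wx": 0,"wy": 0,"wz": 0,"gripper": 0.4},
    {"tx": 0,"ty": 0,"tz": 3,"wx": 0,"wy": 0,"wz": 0,"gripper": 0.4},
    {"tx": 0,"ty": 0,"tz": 3,"wx": 0,"wy": 0,"wz": 0,"gripper": 0.4},
    {"tx": 0,"ty": 0,"tz": 1,"wx": 0,"wy": 0,"wz": 0,"gripper": 0.8},
    {"tx": 0,"ty": 0,"tz": 1,"wx": 0,"wy": 0,"wz": 0,"gripper": 0.8},
  ],
)

```text
time: 11.75
position: [0.5119, -0.0961, 0.0461]
tool_rot: [1.59, 2.706, 0.001]
ft_force: [-0.1, -0.2, -0.1]
grip_width: 0.696
grip_force: 0.0
```

jog_arm(
  increments=[
    {"tx": 0,"ty": 0,"tz": 0,"wx": 0,"wy": 0,"wz": 0,"gripper": 0.8},
    {"tx": 0,"ty": 0,"tz": 0,"wx": 0,"wy": 0,"wz": 0,"gripper": 0.8},
    {"tx": 0,"ty": 0,"tz": -15,"wx": 0,"wy": 0,"wz": 0,"gripper": 1},
    {"tx": 0,"ty": 0,"tz": -40,"wx": 0,"wy": 0,"wz": 0,"gripper": 1},
    {"tx": 0,"ty": 0,"tz": -80,"wx": 0,"wy": 0,"wz": 0,"gripper": 1},
  ],
)

```text
time: 12.17
position: [0.5078, -0.0955, 0.1223]
tool_rot: [-1.588, -2.703, 0.007]
ft_force: [1.3, -0.2, -0.5]
grip_width: 0.94
grip_force: 0.0
```

```bash
python3 -c "
from h import *
from scipy.spatial.transform import Slerp
for i in range(3): vision.get_image('wrist')
s=ctrl.get_state();p0=s['position'];print(p0,s['ft_force'],s['grip_width'],s['time']);Q=R.from_rotvec(s['tool_rot']).as_matrix();A=tool(JIG[2],np.pi/6);L=Slerp([0,1],R.from_matrix([Q,A]))
plan([([.525,.04,.19],L(.4).as_matrix()),(jp(0,-.03,.06),L(.8).as_matrix()),(jp(0,.066,.06),A)])
"
```

```text
[ 0.51353915 -0.09620793  0.12817285] [ 0.23506596  0.16125262 -0.47866308] 0.9909499053528894 12.3167
t [113.1  76.7 -61.9] w [-0.2066 -0.0149  0.0623] rows 3.6
t [137.9  56.3  37. ] w [-0.2066 -0.0149  0.0623] rows 3.7
t [96.   3.   0.6] w [-0.1033 -0.0075  0.0312] rows 2.3
```

jog_arm(
  increments=[
    {"tx": 20,"ty": 15,"tz": -35,"wx": -0.05,"wy": 0,"wz": 0.015,"gripper": 1},
    {"tx": 50,"ty": 35,"tz": -58,"wx": -0.1,"wy": -0.007,"wz": 0.03,"gripper": 1},
    {"tx": 85,"ty": 58,"tz": -62,"wx": -0.16,"wy": -0.012,"wz": 0.05,"gripper": 1},
    {"tx": 113,"ty": 77,"tz": -62,"wx": -0.207,"wy": -0.015,"wz": 0.062,"gripper": 1},
    {"tx": 113,"ty": 77,"tz": -62,"wx": -0.207,"wy": -0.015,"wz": 0.062,"gripper": 1},
  ],
)

```text
time: 12.73
position: [0.5214, 0.0481, 0.1865]
tool_rot: [1.596, 2.557, 0.264]
ft_force: [-0.3, -0.1, -0.1]
grip_width: 0.998
grip_force: 0.0
```

jog_arm(
  increments=[
    {"tx": 35,"ty": 14,"tz": 6,"wx": -0.05,"wy": 0,"wz": 0.015,"gripper": 1},
    {"tx": 70,"ty": 28,"tz": 14,"wx": -0.1,"wy": -0.007,"wz": 0.03,"gripper": 1},
    {"tx": 105,"ty": 42,"tz": 24,"wx": -0.16,"wy": -0.012,"wz": 0.05,"gripper": 1},
    {"tx": 138,"ty": 56,"tz": 37,"wx": -0.207,"wy": -0.015,"wz": 0.062,"gripper": 1},
    {"tx": 138,"ty": 56,"tz": 37,"wx": -0.207,"wy": -0.015,"wz": 0.062,"gripper": 1},
  ],
)

```text
time: 13.15
position: [0.5152, 0.198, 0.1568]
tool_rot: [1.595, 2.385, 0.494]
ft_force: [-1.1, -0.0, -1.1]
grip_width: 0.998
grip_force: 0.0
```

jog_arm(
  increments=[
    {"tx": 40,"ty": 2,"tz": 0,"wx": -0.05,"wy": -0.004,"wz": 0.015,"gripper": 1},
    {"tx": 80,"ty": 3,"tz": 0,"wx": -0.103,"wy": -0.007,"wz": 0.031,"gripper": 1},
    {"tx": 96,"ty": 3,"tz": 0,"wx": -0.103,"wy": -0.007,"wz": 0.031,"gripper": 1},
    {"tx": 96,"ty": 3,"tz": 0,"wx": -0.103,"wy": -0.007,"wz": 0.031,"gripper": 1},
    {"tx": 96,"ty": 3,"tz": 0,"wx": -0.103,"wy": -0.007,"wz": 0.031,"gripper": 1},
  ],
)

```text
time: 13.57
position: [0.4861, 0.2818, 0.1604]
tool_rot: [1.593, 2.285, 0.604]
ft_force: [0.6, -0.6, 0.4]
grip_width: 0.997
grip_force: 0.0
```

```bash
python3 -c "
from h import *
for i in range(3): W=vision.get_image('wrist')
jloc(); cv2.imwrite('pics/w8.png',W['color'])
T=vision.get_image('top'); cv2.imwrite('pics/t8.png',T['color']); S=vision.get_image('side'); cv2.imwrite('pics/s8.png',S['color'])
A=tool(JIG[2],np.pi/6);plan([(jp(0,.066,.004),A)])
"
```

```text
t 13.72 u,y,h mm [-3.3 65.2 58.8] F.n -0.9 F [ 0.6  0.2 -0.6] g 0.998 0.0 |qd| 0.007
t [ 0.5  3.3 55. ] w [-0.0061 -0.0016 -0.0029] rows 1.3
```

jog_arm(
  increments=[
    {"tx": 0.5,"ty": 3.3,"tz": 12,"wx": -0.006,"wy": -0.002,"wz": -0.003,"gripper": 1},
    {"tx": 0.5,"ty": 3.3,"tz": 26,"wx": -0.006,"wy": -0.002,"wz": -0.003,"gripper": 1},
    {"tx": 0.5,"ty": 3.3,"tz": 40,"wx": -0.006,"wy": -0.002,"wz": -0.003,"gripper": 1},
    {"tx": 0.5,"ty": 3.3,"tz": 50,"wx": -0.006,"wy": -0.002,"wz": -0.003,"gripper": 1},
    {"tx": 0.5,"ty": 3.3,"tz": 55,"wx": -0.006,"wy": -0.002,"wz": -0.003,"gripper": 1},
  ],
)

```text
time: 14.23
position: [0.5154, 0.2915, 0.1142]
tool_rot: [1.591, 2.278, 0.608]
ft_force: [0.2, 0.8, 0.2]
grip_width: 0.999
grip_force: 0.0
```

jog_arm(
  increments=[
    {"tx": 0,"ty": 0,"tz": 0,"wx": 0,"wy": 0,"wz": 0,"gripper": 0.4},
    {"tx": 0,"ty": 0,"tz": 0,"wx": 0,"wy": 0,"wz": 0,"gripper": 0.4},
    {"tx": 0,"ty": 0,"tz": 0,"wx": 0,"wy": 0,"wz": 0,"gripper": 0.4},
    {"tx": 0,"ty": 0,"tz": 0,"wx": 0,"wy": 0,"wz": 0,"gripper": 0.4},
    {"tx": 0,"ty": 0,"tz": 0,"wx": 0,"wy": 0,"wz": 0,"gripper": 0.4},
  ],
  grip_force=20,
)

```text
time: 14.65
position: [0.5153, 0.2928, 0.1167]
tool_rot: [1.588, 2.277, 0.612]
ft_force: [-0.1, -0.5, -0.1]
grip_width: 0.705
grip_force: 0.0
```

```bash
python3 -c "
from h import *
for i in range(4): vision.get_image('wrist')
jloc()
"
```

```text
t 14.85 u,y,h mm [ 0.  67.8  4.7] F.n 3.4 F [-2.1  0.1  2.8] g 0.619 20.0 |qd| 0.003
```

jog_arm(
  increments=[
    {"tx": 0,"ty": 0,"tz": -6,"wx": 0,"wy": 0,"wz": 0,"gripper": 0.4},
    {"tx": 0,"ty": 0,"tz": -12,"wx": 0,"wy": 0,"wz": 0,"gripper": 0.4},
    {"tx": 0,"ty": 0,"tz": -22,"wx": 0,"wy": 0,"wz": 0,"gripper": 0.4},
    {"tx": 0,"ty": 0,"tz": -40,"wx": 0,"wy": 0,"wz": 0,"gripper": 0.4},
    {"tx": 0,"ty": 0,"tz": -60,"wx": 0,"wy": 0,"wz": 0,"gripper": 0.4},
  ],
)

```text
time: 15.27
position: [0.4858, 0.2818, 0.1679]
tool_rot: [1.59, 2.279, 0.609]
ft_force: [0.1, -0.2, -0.9]
grip_width: 0.616
grip_force: 20.0
```

```bash
python3 - <<'E'
from fk import *
from scipy.spatial.transform import Slerp
for i in range(4): vision.get_image('wrist')
jloc()
L=np.load("L.npy"); s=ctrl.get_state(); q=s["joint_positions"]; print(np.round(q,2),[np.round(a,3) for a in fk(q,L)],s["position"])
p0=s['position'];Q=R.from_rotvec(s['tool_rot']).as_matrix();A=tool(BLUE[2]);S=Slerp([0,1],R.from_matrix([Q,A]))
plan([([.46,.12,.2],S(.4).as_matrix()),([.445,-.06,.125],S(.8).as_matrix()),([.44,-.23,.10],A)])
# check grey lid by edges in t8/s8
def rect(a,b,z): return np.array([(a,b,z),(a,-b,z),(-a,-b,z),(-a,b,z)])/1e3
from scipy.optimize import minimize
Ts=[(vision.get_image("top"),cv2.imread("pics/t8.png")),(vision.get_image("side"),cv2.imread("pics/s8.png"))]
G=[]
for im,c in Ts:
    c=cv2.GaussianBlur(c,(0,0),.8).astype(np.float32); G.append(np.minimum(np.max([np.hypot(cv2.Sobel(c[...,i],5,1,0),cv2.Sobel(c[...,i],5,0,1)) for i in range(3)],0),120))
for z in (60,64,68):
  for sel in([0],[1],[0,1]):
    r0=rect(27,52,z); e=np.vstack([r0[i]+(r0[(i+1)%4]-r0[i])*np.linspace(.03,.97,60)[:,None] for i in range(4)])
    def f(d):
        p=[GREY[0]+d[0]/1e3,GREY[1]+d[1]/1e3,GREY[2]+d[2]/50]
        return -sum(cv2.remap(G[i],proj(Ts[i][0],place(p,e)).astype(np.float32)[:,None],None,cv2.INTER_LINEAR).mean() for i in sel)
    b=min((minimize(f,x,method="Nelder-Mead",options=dict(initial_simplex=np.array(x)+[[0,0,0],[2,0,0],[0,2,0],[0,0,2]])) for x in ([0,0,0],[-3,0,0],[3,0,0],[0,3,0],[0,-3,0])),key=lambda r:r.fun)
    print(z,sel,np.round(b.x*[1,1,.02],3),b.fun)
E
```

```text
t 15.47 u,y,h mm [ 0.6 67.8 65.2] F.n -0.9 F [-0.  -0.5 -1.2] g 0.616 20.0 |qd| 0.031
[-0.39 -0.17 -0.26  2.19  0.19  0.62 -0.43] [array([-0.075, -0.031,  0.729]), array([0.291, 0.235, 0.51 ]), array([0.476, 0.303, 0.17 ])] [0.48704343 0.28244083 0.16876558]
t [-143.1  -54.8  -67.9] w [ 0.209  -0.0299  0.1116] rows 4.0
t [-172.7  -76.7   50.6] w [ 0.209  -0.0299  0.1116] rows 4.7
t [-168.4  -28.2   20.1] w [ 0.1045 -0.0149  0.0558] rows 4.1
60 [0] [-1.148  0.204 -0.005] -114.36760711669922
60 [1] [-1.155 -0.955 -0.01 ] -111.70552062988281
60 [0, 1] [-1.165 -0.269 -0.004] -225.6895294189453
64 [0] [-1.402  0.596 -0.004] -114.4599838256836
64 [1] [-1.417 -3.993 -0.007] -111.74678039550781
64 [0, 1] [-1.301 -1.466 -0.004] -218.16966247558594
68 [0] [-1.798  0.945 -0.005] -114.525390625
68 [1] [-1.778e+00 -7.083e+00 -5.000e-03] -111.75940704345703
68 [0, 1] [-1.217 -2.324 -0.005] -197.10760498046875
```

jog_arm(
  increments=[
    {"tx": -15,"ty": -8,"tz": -38,"wx": 0.04,"wy": -0.006,"wz": 0.02,"gripper": 0.4},
    {"tx": -50,"ty": -22,"tz": -55,"wx": 0.1,"wy": -0.015,"wz": 0.05,"gripper": 0.4},
    {"tx": -88,"ty": -36,"tz": -64,"wx": 0.15,"wy": -0.02,"wz": 0.08,"gripper": 0.4},
    {"tx": -125,"ty": -48,"tz": -68,"wx": 0.209,"wy": -0.03,"wz": 0.112,"gripper": 0.4},
    {"tx": -143,"ty": -55,"tz": -68,"wx": 0.209,"wy": -0.03,"wz": 0.112,"gripper": 0.4},
  ],
)

```text
time: 15.98
position: [0.4615, 0.1158, 0.1998]
tool_rot: [1.825, 2.301, 0.379]
ft_force: [0.4, 0.0, -0.5]
grip_width: 0.617
grip_force: 20.0
```

jog_arm(
  increments=[
    {"tx": -35,"ty": -16,"tz": 8,"wx": 0.05,"wy": -0.007,"wz": 0.025,"gripper": 0.4},
    {"tx": -70,"ty": -32,"tz": 18,"wx": 0.1,"wy": -0.015,"wz": 0.05,"gripper": 0.4},
    {"tx": -105,"ty": -48,"tz": 28,"wx": 0.15,"wy": -0.022,"wz": 0.08,"gripper": 0.4},
    {"tx": -140,"ty": -63,"tz": 40,"wx": 0.209,"wy": -0.03,"wz": 0.112,"gripper": 0.4},
    {"tx": -173,"ty": -77,"tz": 51,"wx": 0.209,"wy": -0.03,"wz": 0.112,"gripper": 0.4},
  ],
)

```text
time: 16.4
position: [0.4454, -0.0623, 0.1227]
tool_rot: [2.042, 2.306, 0.127]
ft_force: [2.1, 0.4, -1.3]
grip_width: 0.62
grip_force: 20.0
```

```bash
python3 - <<'E'
from fk import *
for i in range(4): vision.get_image('wrist')
L=np.load("L.npy"); s=ctrl.get_state(); q=s["joint_positions"]; print(np.round(q,2),[np.round(a,3) for a in fk(q,L)],s["position"],s["ft_force"],s["time"])
A=tool(BLUE[2]); B=np.array([*BLUE[:2],0])+A[:,0]*.0018; print(B)
plan([([.44,-.23,.10],A),(B+[0,0,.085],A)])
E
```

```text
[-0.17 -0.12  0.26  2.14 -0.    1.02  0.21] [array([-0.056, -0.009,  0.732]), array([ 0.395, -0.043,  0.512]), array([ 0.433, -0.034,  0.121])] [ 0.44354032 -0.06129857  0.12241015] [ 1.21646844  0.77666525 -1.06699454] 16.6
[ 0.48487949 -0.28700404  0.        ]
t [-167.3  -25.6   18. ] w [ 0.0999 -0.0145  0.0522] rows 4.1
t [-59.9  41.   15. ] w [0. 0. 0.] rows 1.8
```

jog_arm(
  increments=[
    {"tx": -35,"ty": -6,"tz": 12,"wx": 0.03,"wy": -0.004,"wz": 0.015,"gripper": 0.4},
    {"tx": -70,"ty": -12,"tz": 18,"wx": 0.06,"wy": -0.008,"wz": 0.03,"gripper": 0.4},
    {"tx": -105,"ty": -18,"tz": 18,"wx": 0.1,"wy": -0.014,"wz": 0.052,"gripper": 0.4},
    {"tx": -140,"ty": -24,"tz": 18,"wx": 0.1,"wy": -0.014,"wz": 0.052,"gripper": 0.4},
    {"tx": -167,"ty": -26,"tz": 18,"wx": 0.1,"wy": -0.014,"wz": 0.052,"gripper": 0.4},
  ],
)

```text
time: 17.02
position: [0.4415, -0.2303, 0.1014]
tool_rot: [2.139, 2.298, 0.002]
ft_force: [-0.6, -0.1, -1.6]
grip_width: 0.619
grip_force: 20.0
```

```bash
python3 - <<'E'
from fk import *
for i in range(4): vision.get_image('wrist')
L=np.load("L.npy"); s=ctrl.get_state(); q=s["joint_positions"]; print(np.round(q,2),[np.round(a,3) for a in fk(q,L)],s["position"],s["ft_force"],s["time"])
A=tool(BLUE[2]); B=np.array([*BLUE[:2],0])+A[:,0]*.0018
plan([(B+[0,0,.08],A)])
E
```

```text
[ 0.    0.09  0.45  1.99 -0.05  1.07  0.54] [array([ 0.044, -0.   ,  0.733]), array([ 0.439, -0.199,  0.493]), array([ 0.44 , -0.198,  0.1  ])] [ 0.4414674  -0.22802531  0.10126453] [ 0.20511403  0.82968131 -0.06420533] 17.2167
t [-61.9  39.1  21.3] w [ 0.0029 -0.0008  0.0034] rows 1.8
```

Low, slow approach above the blue box.

jog_arm(
  increments=[
    {"tx": -20,"ty": 10,"tz": 10,"wx": 0,"wy": 0,"wz": 0.003,"gripper": 0.4},
    {"tx": -40,"ty": 22,"tz": 18,"wx": 0,"wy": 0,"wz": 0.003,"gripper": 0.4},
    {"tx": -62,"ty": 39,"tz": 21,"wx": 0,"wy": 0,"wz": 0.003,"gripper": 0.4},
    {"tx": -62,"ty": 39,"tz": 21,"wx": 0,"wy": 0,"wz": 0.003,"gripper": 0.4},
    {"tx": -62,"ty": 39,"tz": 21,"wx": 0,"wy": 0,"wz": 0.003,"gripper": 0.4},
  ],
)

```text
time: 17.63
position: [0.4852, -0.2863, 0.0799]
tool_rot: [2.143, 2.297, 0.003]
ft_force: [-0.1, 0.2, -1.3]
grip_width: 0.618
grip_force: 20.0
```

```bash
python3 - <<'E'
from fk import *
for i in range(4): vision.get_image('wrist')
s=ctrl.get_state(); print(s["position"],s["tool_rot"],s["ft_force"],s["time"])
A=tool(BLUE[2]); B=np.array([*BLUE[:2],0])+A[:,0]*.0018
plan([(B+[0,0,.055],A)])
E
```

```text
[ 0.48421676 -0.28614358  0.08063057] [2.14270232 2.29602954 0.00520754] [-0.33608884  0.60962178 -0.59209543] 17.8333
t [-0.9  0.5 25.6] w [ 0.0031 -0.0015  0.0021] rows 0.6
```

jog_arm(
  increments=[
    {"tx": -0.9,"ty": 0.5,"tz": 6,"wx": 0.002,"wy": 0,"wz": 0.002,"gripper": 0.4},
    {"tx": -0.9,"ty": 0.5,"tz": 12,"wx": 0.002,"wy": 0,"wz": 0.002,"gripper": 0.4},
    {"tx": -0.9,"ty": 0.5,"tz": 18,"wx": 0.002,"wy": 0,"wz": 0.002,"gripper": 0.4},
    {"tx": -0.9,"ty": 0.5,"tz": 24,"wx": 0.002,"wy": 0,"wz": 0.002,"gripper": 0.4},
    {"tx": -0.9,"ty": 0.5,"tz": 26,"wx": 0.002,"wy": 0,"wz": 0.002,"gripper": 0.4},
  ],
)

```text
time: 18.25
position: [0.4839, -0.2884, 0.053]
tool_rot: [-2.147, -2.291, -0.0]
ft_force: [0.2, 0.5, -1.7]
grip_width: 0.616
grip_force: 20.0
```

jog_arm(
  increments=[
    {"tx": 0,"ty": 0,"tz": 2,"wx": 0,"wy": 0,"wz": 0,"gripper": 0.4},
    {"tx": 0,"ty": 0,"tz": 4,"wx": 0,"wy": 0,"wz": 0,"gripper": 0.4},
    {"tx": 0,"ty": 0,"tz": 6,"wx": 0,"wy": 0,"wz": 0,"gripper": 0.4},
    {"tx": 0,"ty": 0,"tz": 8,"wx": 0,"wy": 0,"wz": 0,"gripper": 0.4},
    {"tx": 0,"ty": 0,"tz": 8,"wx": 0,"wy": 0,"wz": 0,"gripper": 0.4},
  ],
)

```text
time: 18.67
position: [0.4849, -0.2891, 0.0474]
tool_rot: [2.148, 2.292, 0.002]
ft_force: [-1.6, 1.6, 5.1]
grip_width: 0.622
grip_force: 20.0
```

```bash
python3 - <<'E'
from fk import *
for i in range(2): vision.get_image('wrist')
s=ctrl.get_state(); print(s["position"],s["tool_rot"],s["ft_force"],s["torque"],s["grip_width"])
E
```

```text
[ 0.48496643 -0.2890896   0.0473996 ] [2.14797392e+00 2.29194131e+00 1.74797580e-03] [-2.59820314  0.7285834   4.47755578] [ 0.14046533  0.63018172 -0.03163862] 0.6144354764600246
```

jog_arm(
  increments=[
    {"tx": 0,"ty": 0,"tz": 2,"wx": 0,"wy": 0,"wz": 0,"gripper": 0.4},
    {"tx": 0,"ty": 0,"tz": 3,"wx": 0,"wy": 0,"wz": 0,"gripper": 0.4},
    {"tx": 0,"ty": 0,"tz": 3,"wx": 0,"wy": 0,"wz": 0,"gripper": 0.4},
    {"tx": 0,"ty": 0,"tz": 1,"wx": 0,"wy": 0,"wz": 0,"gripper": 0.8},
    {"tx": 0,"ty": 0,"tz": 1,"wx": 0,"wy": 0,"wz": 0,"gripper": 0.8},
  ],
)

```text
time: 19.18
position: [0.4857, -0.2894, 0.0466]
tool_rot: [2.147, 2.29, 0.003]
ft_force: [-0.1, 0.1, -0.9]
grip_width: 0.7
grip_force: 0.0
```

jog_arm(
  increments=[
    {"tx": 0,"ty": 0,"tz": 0,"wx": 0,"wy": 0,"wz": 0,"gripper": 0.8},
    {"tx": 0,"ty": 0,"tz": 0,"wx": 0,"wy": 0,"wz": 0,"gripper": 0.8},
    {"tx": 0,"ty": 0,"tz": -10,"wx": 0,"wy": 0,"wz": 0,"gripper": 1},
    {"tx": 0,"ty": 0,"tz": -25,"wx": 0,"wy": 0,"wz": 0,"gripper": 1},
    {"tx": 0,"ty": 0,"tz": -40,"wx": 0,"wy": 0,"wz": 0,"gripper": 1},
  ],
)

```text
time: 19.6
position: [0.4843, -0.2888, 0.0857]
tool_rot: [-2.148, -2.292, 0.0]
ft_force: [0.6, 1.2, -1.0]
grip_width: 0.936
grip_force: 0.0
```

jog_arm(
  increments=[
    {"tx": 30,"ty": -20,"tz": -5,"wx": 0,"wy": 0,"wz": 0,"gripper": 1},
    {"tx": 65,"ty": -40,"tz": -10,"wx": 0,"wy": 0,"wz": 0,"gripper": 1},
    {"tx": 105,"ty": -42,"tz": -15,"wx": 0,"wy": 0,"wz": 0,"gripper": 1},
    {"tx": 145,"ty": -42,"tz": -20,"wx": 0,"wy": 0,"wz": 0,"gripper": 1},
    {"tx": 185,"ty": -42,"tz": -30,"wx": 0,"wy": 0,"wz": 0,"gripper": 1},
  ],
)

```text
time: 20.02
position: [0.4295, -0.1057, 0.1156]
tool_rot: [-2.15, -2.291, -0.001]
ft_force: [1.2, 0.4, 0.5]
grip_width: 0.998
grip_force: 0.0
```

jog_arm(
  increments=[
    {"tx": 40,"ty": 0,"tz": -20,"wx": 0,"wy": 0,"wz": 0,"gripper": 1},
    {"tx": 80,"ty": 0,"tz": -50,"wx": 0,"wy": 0,"wz": 0,"gripper": 1},
    {"tx": 120,"ty": 0,"tz": -80,"wx": 0,"wy": 0,"wz": 0,"gripper": 1},
    {"tx": 150,"ty": 0,"tz": -100,"wx": 0,"wy": 0,"wz": 0,"gripper": 1},
    {"tx": 150,"ty": 0,"tz": -100,"wx": 0,"wy": 0,"wz": 0,"gripper": 1},
  ],
)

```text
time: 20.43
position: [0.422, 0.0481, 0.2198]
tool_rot: [2.139, 2.297, 0.011]
ft_force: [0.7, -0.2, 0.5]
grip_width: 0.999
grip_force: 0.0
```

```bash
python3 - <<'E'
from fk import *
from scipy.optimize import minimize
for i in range(3): vision.get_image('wrist')
s=ctrl.get_state(); print(s["position"],s["ft_force"],s["time"])
Ts=[(v,v["color"]) for v in (vision.get_image("top"),vision.get_image("side"))]
c=np.hstack([cv2.resize(Ts[0][1][165:305,170:470],(450,210)),cv2.resize(Ts[1][1][150:430,250:400],(300,560))[:420]*0+cv2.resize(Ts[1][1][150:430,250:400],(300,560))[140:]]) if 0 else None
a=cv2.resize(Ts[0][1][195:265,320:470],(480,224),interpolation=2); b=cv2.resize(Ts[1][1][270:430,290:410],(300,400),interpolation=2); t=cv2.resize(Ts[0][1][165:265,170:330],(480,300),interpolation=2)
o=np.zeros((530,790,3),np.uint8); o[:224,:480]=a; o[226:526,:480]=t; o[:400,485:785]=b; cv2.imwrite("pics/fin.png",o)
G=[]
for im,c in Ts:
    c=cv2.GaussianBlur(c,(0,0),.8).astype(np.float32); G.append(np.minimum(np.max([np.hypot(cv2.Sobel(c[...,i],5,1,0),cv2.Sobel(c[...,i],5,0,1)) for i in range(3)],0),120))
for n,P in(("grey",GREY),("blue",BLUE)):
  for sel in([0],[1]):
    r0=np.array([(27,52,60),(27,-52,60),(-27,-52,60),(-27,52,60)])/1e3; e=np.vstack([r0[i]+(r0[(i+1)%4]-r0[i])*np.linspace(.03,.97,60)[:,None] for i in range(4)])
    def f(d):
        p=[P[0]+d[0]/1e3,P[1]+d[1]/1e3,P[2]+d[2]/50]
        return -sum(cv2.remap(G[i],proj(Ts[i][0],place(p,e)).astype(np.float32)[:,None],None,cv2.INTER_LINEAR).mean() for i in sel)
    b=min((minimize(f,x,method="Nelder-Mead",options=dict(initial_simplex=np.array(x)+[[0,0,0],[2,0,0],[0,2,0],[0,0,2]])) for x in ([0,0,0],[-3,0,0],[3,0,0],[0,3,0],[0,-3,0])),key=lambda r:r.fun)
    print(n,sel,np.round(b.x*[1,1,.02],3),b.fun)
E
```

```text
[0.42143075 0.04307518 0.21648917] [-0.03346323 -0.75861019  0.39330995] 20.5833
grey [0] [-1.151  0.202 -0.005] -114.31401062011719
grey [1] [-1.316 -0.603 -0.007] -111.44417572021484
blue [0] [-1.809 -0.281 -0.008] -119.9940185546875
blue [1] [-0.319 -1.128  0.003] -120.0
```

View pics/fin.png

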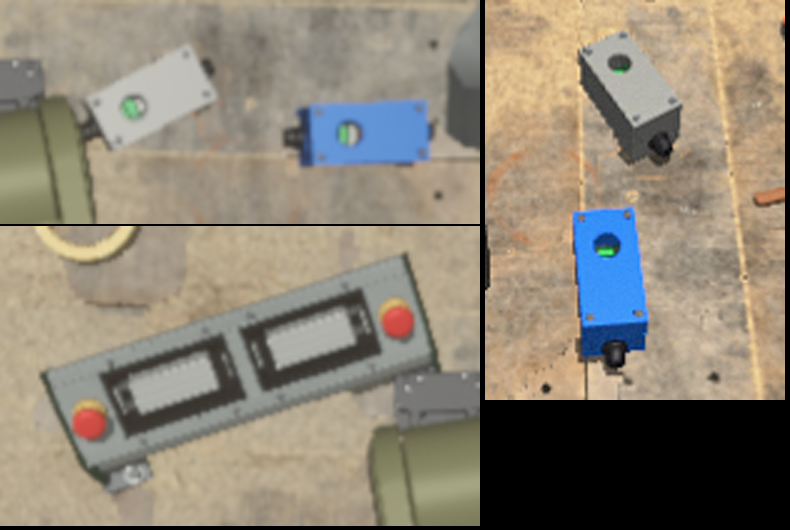

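The picture shows both lids level and flush on their own boxes: grey lid centred near (150,95), blue near (365,130). Both nests are empty, and the red caps at (88,420) and (397,322) are back out.

```bash
python3 -c "
from bench import ctrl
print(ctrl.close_job())"
```

```text
the job is handed in; nothing more can be done
None
```

The job is handed in: I pressed both ejectors fully in and they sprang back, and the grey and blue lids are seated flush on their own boxes with the arm clear; the judge returned no result.

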